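# Hook a specimen support bracket into the slotted post

### The arm

A 7-joint arm with a two-finger parallel gripper is mounted at the origin on the work surface. World frame = base frame: x ahead of the robot, y to its left, z up, the work surface at z = 0. Lengths are in m, angles in rad, forces in N, time in s.
With the tool pointing down it reaches from about 0.4 to 0.85 m from the base axis. Payload 10.4 kg.
Tool frame: the origin (TCP) lies midway between the tips of the shut fingers; the grasp point (between the pads) lies 19 mm behind it; z points along the fingers, y is the direction in which the jaws open and shut (so a half turn about z gives the same grasp; the last joint's range is limited). The gripper opens to 85 mm and grips with 20 to 120 N. Pads are 22 mm wide; open, the fingers measure 114 mm over their backs; the gripper's body (76 mm by 85 mm) begins 54 mm behind the grasp point. The pads swing forward as they close: fully open they stand 13 mm farther back than shut.
Start: joints at [1.097, 0.332, -0.065, 1.46, 0.022, 1.35, -0.088], TCP at [0.272, -0.563, 0.231] pointing down, gripper open.
Joint ranges: [-2.6, 2.6], [-0.5, 2.12], [-1.47, 1.34], [0.16, 2.42], [-1.27, 4.41], [0.06, 2.06], [-2.6, 2.6]. Speed limits (rad/s): [2.22, 2.22, 2.79, 2.79, 3.14, 3.14, 3.14].

### API

Orientations are given as a unit quaternion [x, y, z, w].
In Python, from workcell import manip, camera, camera_info, workorder, nets gives the robot as it stands.
- The arm moves only by the tool apply_moves, never from a script. Its argument "commands" is a list of rows, each a list of 5 numbers: the shift along the tool's x, y, z in m, then the turn about the tool's z in degrees, then the gripper command: -1 is fully open, 1 is shut, values between are in proportion. A call has 1 to 5 rows; each row shifts and turns the pose as measured when the row begins, along the tool's axes as they then stand; what a row does not reach is not made up. A row lasts 1/12 s, in which the tool goes at most 41.7 mm and 7.16 degrees, less where a joint would pass 70% of its speed; a pose out of reach is approached as far as the arm can. A call is refused whole if a number of a shift passes 0.0417 or a number of a turn 7.16, either way. A call with a gripper value outside its range is refused whole. The fingers move at their own pace and stop on an object; "squeeze" is the grip in N (left out, the last holds). Time passes only in rows, so rows that do not move let the fingers close. It gives the time, the measured TCP pose, the force and the opening at its end, in the units of the state.
- manip.get_obs(): the state, without advancing time (a new reading comes with each control period).
- camera(name): name is "scene" or "top" or "wrist"; returns (picture, depth): 420x560x3 uint8, red, green, blue; 420x560 float32, m along the optical axis (not along the pixel's ray), 0 where there is no reading.
- camera_info(name): a dict with "camera_matrix" (3x3 intrinsics, pixels), "xyz" and "rotation" of the camera in the world; the wrist camera has in their place "T_tool_cam" (4x4, takes a point from camera to tool coordinates, whose origin is the TCP and whose axes are the flange's). Camera axes: x right, y down, z forward; pixel columns grow to the right and rows downward; lengths in m; the calibration is good to about 2 mm. A picture is of the moment at which its call begins: read the wrist's pose just before it. camera_info takes no time and is no camera call.
- workorder.hand_in(): hands the job in, once; it reports no verdict.
Trained networks look in the newest picture that a camera, given by its name, has taken for a name from the list of things; names that differ only in an ending like _2 or _b are one class to them, and where a whole thing is asked for, a point or a joint stands for the part that bears it (a point fixed in the world has none). Each returns a list of dicts, best first, with "conf" (0 to 1); they miss things now and then, are a little off and sometimes report something else, mostly with a low value. They report only what shows in the picture. A call takes as long as a camera call.
- nets.look_for(camera, thing): "rect" ([left, top, width, height] in pixels, round what is visible of it).
- nets.place_of(camera, thing): "xy" ([column, row] in pixels: a listed point, or the origin of a listed thing).
The state is a dict: "clock": time; "joint_pos": joint angles; "joint_velocities": joint speeds; "tau": joint torques, N m; "position": TCP position; "ee_rot": TCP orientation; "ft_force": force on the tool from outside, world axes, zero at the start; "torque": the same for the moment, N m; "grip_width": opening from 0.0 (shut) to 1.0 (fully open).
Only numpy, scipy, OpenCV 4.12 (cv2) and the standard library are available. Lean on these libraries where they do the work, as an engineer would, in place of code of your own. Each camera call takes 0.05 s, during which the arm holds its last target. There are 200 camera calls.

### The job

Take the loose specimen bracket from the bench and mount it on the slotted post: press its two hook tabs into the upper two slots until its plate pushes the spring catch back, then push it straight down until it is fully home and the catch springs out over it, and let go. The strip's exact height is not known, so feel for the slots with a light touch, do not force anything, and leave the other things on the bench where they are.

Things in the scene. Friction and masses are not known exactly. Their poses are not given: they have to be found in the camera images.
- bracket: Loose aluminium bracket, 0.19 to 0.33 kg, lying right way up on its flat underside. Origin: bottom centre of the plate's rear face; x is the way the tabs point, z up. Plate 36 wide (y) x 60 high (z) x 5 mm (x = -5 to 0). Arm 14 mm wide, z = 0 to 30, from the plate to x = -112. Round flat platform 76 mm across, 6 mm thick, centred at x = -145, underside at z = 0.
- bracket_grip (a point): Good place to grasp the bracket's arm, from above, across its 14 mm width: x = -75, y = 0, z = 22 mm of the bracket, near its centre of mass. Axes as the bracket's. The arm's top is 8 mm above this point.
- bracket_tabs (a point): Tip plane of the two hook tabs, midway between them: x = 10.5, y = 0, z = 30 mm of the bracket. Tabs are 5 mm wide (y); lower z = 4 to 22, upper z = 38 to 56 of the bracket. Their lips (x = 6 to 10.5) hang 9 mm below the necks, leaving a gap x = 0 to 6 that hooks over the 4 mm strip.
- post: Fixed post, 242 mm tall, on a steel foot 130 mm wide, 12 mm thick, reaching x = -60 to 70 mm. Origin: underside of the foot, on the bench; z up; its front looks along its -x. Two side rails 8 mm wide, centres 27 mm either side, carry a three-slot steel strip, 44 mm wide, 137 mm long, 4 mm thick, front face at x = -20, open behind. 5 to 10 N of push is ample: over 25 N of tabs on the face, or 80 N of contact in all once in, is harmful.
- post_home (a point): Nominal home point on the strip's face: x = -20, y = 0, z = 110 mm of the post; axes as the post's (x into the strip). The strip is clamped at s mm above nominal, s within -14 to +14, s unmeasured, fixed in a run. Home for the bracket's origin is s above this point, axes matching the post's. Strip spans z = -37 to 100 mm from home.
- post_slots (a point): Nominal middle of the upper two slots, on the strip's face, 41 mm above post_home; truly s higher. Slots are 8.5 mm wide, 21 mm high; measured from home (s included) they span z = 13 to 34 and 47 to 68 mm, a lower spare -21 to 0. The 18 mm tabs enter with the bracket 9 to 12 mm above home, then it moves down until the necks sit. With tabs resting on the face the plate is 10.5 mm off it.
- catch (a joint): Spring catch in the strip, in m: 0 = out, to 0.0075 = pushed back. Two 6 mm pins at y = -13.5 and +13.5, z = 61.5 to 67.5 mm from home, stand 6 mm out of the face. The plate, pressed flush at insertion height, holds it back (about 0.006; 2 N at first, 5 N pushed back). It springs out over the plate's top edge only when the bracket is fully home.
- dish: Bystander, to be left alone: shallow clear glass dish, 60 mm across, 14 mm high; origin at its middle, underside.
- reagent_bottle: Bystander, to be left alone: brown glass bottle, 60 mm across, 150 mm tall; origin at its middle, underside.
- beaker: Bystander, to be left alone: clear open beaker, 70 mm across, 90 mm tall; origin at its middle, underside.
- carton: Bystander, to be left alone: brown cardboard carton, 90 x 170 x 70 mm; origin at its middle, underside.
- jar: Bystander, to be left alone: white jar, 56 mm across, 60 mm tall; origin at its middle, underside.
- wrench: Bystander, to be left alone: steel wrench lying flat, 150 mm long; origin at its underside.
- weight: Bystander, to be left alone: knobbed brass weight, 36 mm across, 50 mm tall; origin at its middle, underside.

How it is judged:
By the outcome, as a careful person would: the job done as asked, in the order asked, and still so for the second after the job is handed in, with the robot touching nothing.
It also fails if it takes over 72 s, if anything falls off the work surface, if the arm or the gripper's body presses on something with over 40 N, if the wrist force passes 120 N, or if a joint passes its speed limit or range.

## Working session

There is one attempt and no reset: what is moved stays moved. The work goes in short steps, Python scripts to look and compute and a tool call to move; the robot and the scene stay as the last step left them, time stands still between calls to the robot, and variables do not carry over. Pictures are saved under pics/ and viewed, about 8 in all and at most 12, crops included, and the job is handed in when it is done.

Besides the shell and the picture viewer there is one more tool, called as name([rows], argument=value, ...), one row to a line, values as JSON. apply_moves: Moves the arm, as the interface text tells. Its arguments: {"type":"object","properties":{"commands":{"type":"array","items":{"type":"array","items":{"type":"number"}}},"squeeze":{"type":"number"}},"required":["commands"]}

```bash
ls; mkdir -p pics; cat > h.py <<'E'
import numpy as np, cv2
from workcell import manip, camera, camera_info, workorder, nets
from scipy.spatial.transform import Rotation as R
def cam_T(name,obs=None):
    ci=camera_info(name);K=np.array(ci["camera_matrix"]);T=np.eye(4)
    if name=="wrist":
        o=obs or manip.get_obs();W=np.eye(4);W[:3,:3]=R.from_quat(o["ee_rot"]).as_matrix();W[:3,3]=o["position"]
        return K,W@np.array(ci["T_tool_cam"])
    T[:3,:3]=np.array(ci["rotation"]);T[:3,3]=ci["xyz"];return K,T
def cloud(K,T,d):
    v,u=np.mgrid[:d.shape[0],:d.shape[1]]
    P=np.stack([(u-K[0,2])/K[0,0]*d,(v-K[1,2])/K[1,1]*d,d],-1)
    return P@T[:3,:3].T+T[:3,3]
def ray(K,T,uv,z):
    r=T[:3,:3]@np.array([(uv[0]-K[0,2])/K[0,0],(uv[1]-K[1,2])/K[1,1],1]);t=(z-T[2,3])/r[2]
    return T[:3,3]+t*r
def save(img,n): cv2.imwrite("pics/"+n,img[:,:,::-1])
E
python3 - <<'E'
from h import *
o=manip.get_obs();print({k:np.round(v,3).tolist() for k,v in o.items()})
print(camera_info("scene")["rotation"])
ims=[]
for c in ["scene","top"]:
    K,T=cam_T(c);im,d=camera(c);np.savez(c+".npz",im=im,d=d,K=K,T=T);save(im,c+"0.png")
    P=cloud(K,T,d);print(c,T[:3,3],K[0,0])
    for th,z in [("bracket",.0),("bracket_grip",.022),("bracket_tabs",.03),("post",0),("post_home",.11),("post_slots",.151)]:
        r=nets.place_of(c,th)[:2]
        for q in r:
            u,v=map(int,q["xy"]);print(th,q["conf"],np.round(q["xy"]),"ray",np.round(ray(K,T,q["xy"],z),3),"depth",np.round(P[min(v,419),min(u,559)],3))
    for th in ["bracket","post","dish","reagent_bottle","beaker","carton","jar","wrench","weight"]:
        r=nets.look_for(c,th)[:1]
        for q in r:
            l,t,w,h=q["rect"];print(th,round(q["conf"],2),np.round(q["rect"]),np.round(P[int(t+h/2),int(l+w/2)],3))
E
```

```text
pics
{'clock': 0.0, 'joint_pos': [1.097, 0.333, -0.065, 1.461, 0.022, 1.35, -0.088], 'joint_velocities': [-0.0, -0.0, -0.002, 0.001, 0.001, 0.001, -0.001], 'tau': [-0.001, -62.545, 0.049, -39.16, 0.016, 0.01, -0.0], 'position': [0.272, -0.562, 0.23], 'ee_rot': [0.975, 0.224, -0.0, -0.001], 'ft_force': [-0.0, 0.426, -0.069], 'torque': [0.068, -0.055, -0.005], 'grip_width': 0.997}
[ 0.49007259  0.77571844 -0.3324485  -0.21810035]Traceback (most recent call last):
  File "<stdin>", line 6, in <module>
  File "h.py", line 9, in cam_T
    T[:3,:3]=np.array(ci["rotation"]);T[:3,3]=ci["xyz"];return K,T
    ~^^^^^^^
ValueError: could not broadcast input array from shape (4,) into shape (3,3)
```

```bash
sed -i 's/T\[:3,:3\]=np.array(ci\["rotation"\])/T[:3,:3]=R.from_quat(ci["rotation"]).as_matrix()/' h.py
python3 - <<'E'
from h import *
for c in ["scene","top"]:
    K,T=cam_T(c);im,d=camera(c);np.savez(c+".npz",im=im,d=d,K=K,T=T);save(im,c+"0.png")
    P=cloud(K,T,d);print(c,T[:3,3],K[0,0])
    for th,z in [("bracket",.0),("bracket_grip",.022),("bracket_tabs",.03),("post",0),("post_home",.11),("post_slots",.151)]:
        r=nets.place_of(c,th)[:2]
        for q in r:
            u,v=map(int,q["xy"]);print(th,q["conf"],np.round(q["xy"]),"ray",np.round(ray(K,T,q["xy"],z),3),"depth",np.round(P[min(v,419),min(u,559)],3))
    for th in ["bracket","post","dish","reagent_bottle","beaker","carton","jar","wrench","weight"]:
        r=nets.look_for(c,th)[:1]
        for q in r:
            l,t,w,h=q["rect"];print(th,round(q["conf"],2),np.round(q["rect"]),np.round(P[int(t+h/2),int(l+w/2)],3))
a=np.vstack([cv2.resize(np.load(c+".npz")["im"],(400,300)) for c in ["scene","top"]])
save(np.vstack([cv2.resize(np.load(c+".npz")["im"],(400,300)) for c in ["scene","top"]]),"both.png")
E
```

```text
scene [1.31403624 0.29219138 0.81217653] 411.8990032944804
bracket 0.92 [352. 257.] ray [0.592 0.174 0.   ] depth [0.604 0.174 0.013]
bracket_grip 0.76 [360. 236.] ray [0.533 0.174 0.022] depth [0.543 0.174 0.033]
bracket_grip 0.56 [356. 254.] ray [0.599 0.184 0.022] depth [0.616 0.185 0.041]
bracket_tabs 0.85 [352. 255.] ray [0.61  0.177 0.03 ] depth [0.603 0.175 0.023]
post 0.6 [217. 220.] ray [ 0.624 -0.214  0.   ] depth [ 0.634 -0.209  0.013]
post 0.28 [158. 173.] ray [ 0.52  -0.496 -0.   ] depth [ 0.573 -0.443  0.057]
post_home 0.78 [213. 186.] ray [ 0.609 -0.222  0.11 ] depth [ 0.613 -0.221  0.115]
post_home 0.54 [450. 252.] ray [0.576 0.389 0.11 ] depth [0.467 0.402 0.008]
post_slots 0.57 [210. 176.] ray [ 0.62  -0.221  0.151] depth [ 0.614 -0.225  0.148]
bracket 0.68 [346. 214.  35.  47.] [0.542 0.182 0.032]
post 0.56 [182. 139.  64. 109.] [ 0.616 -0.222  0.089]
dish 0.71 [256. 259.  27.  18.] [ 0.718 -0.003  0.004]
reagent_bottle 0.7 [408. 274.  35.  54.] [0.727 0.362 0.1  ]
beaker 0.74 [144. 191.  27.  39.] [ 0.725 -0.328  0.074]
carton 0.94 [123. 143.  67.  48.] [ 0.566 -0
[... 584 characters left out ...]
.206  0.   ] depth [ 0.613 -0.191  0.12 ]
post_home 0.66 [344. 225.] ray [ 0.608 -0.21   0.11 ] depth [ 0.616 -0.211  0.082]
post_home 0.29 [266. 180.] ray [0.768 0.036 0.11 ] depth [0.787 0.038 0.052]
bracket 0.76 [217. 229.  22.  59.] [0.522 0.178 0.032]
post 0.83 [321. 200.  43.  42.] [ 0.613 -0.197  0.173]
dish 0.5 [271. 192.  17.  15.] [ 0.725 -0.004  0.006]
reagent_bottle 0.84 [157. 194.  27.  24.] [0.688 0.351 0.118]
beaker 0.57 [370. 187.  27.  24.] [ 0.713 -0.366  0.005]
carton 0.94 [397. 230.  61.  36.] [ 0.53  -0.481  0.068]
jar 0.52 [144. 220.  17.  18.] [0.628 0.426 0.061]
wrench 0.61 [143. 218.  19.  20.] [0.632 0.427 0.058]
weight 0.67 [263. 174.   8.  12.] [0.789 0.036 0.032]
```

View pics/scene0.png

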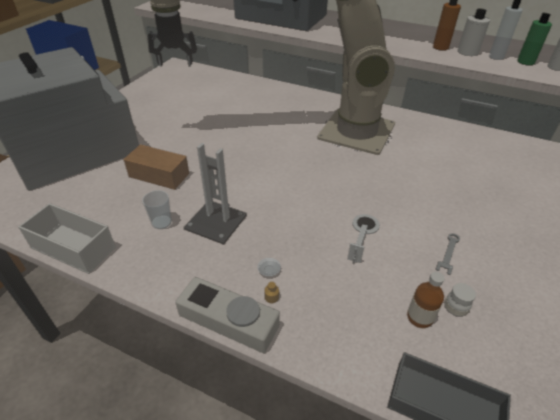

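View pics/top0.png

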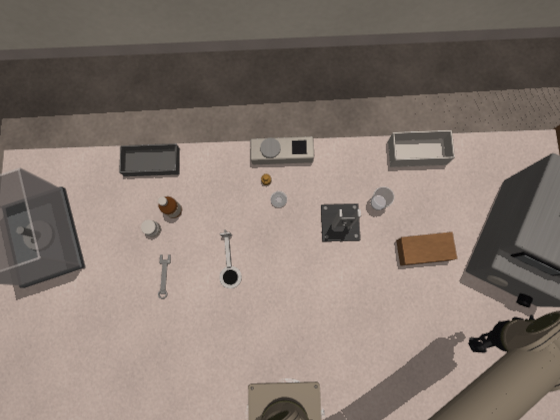

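```bash
python3 - <<'E'
from h import *
for c in ["top","scene"]:
    f=np.load(c+".npz");P=cloud(f["K"],f["T"],f["d"]).reshape(-1,3)
    z=P[:,2];ok=f["d"].reshape(-1)>0
    def box(x0,x1,y0,y1,z0,z1): return P[ok&(P[:,0]>x0)&(P[:,0]<x1)&(P[:,1]>y0)&(P[:,1]<y1)&(z>z0)&(z<z1)]
    q=box(.53,.72,-.30,-.12,.006,.018);print(c,"foot",len(q),cv2.minAreaRect(q[:,:2].astype(np.float32)),q[:,2].mean())
    q=box(.53,.72,-.30,-.12,.1,.3);print("post",len(q),cv2.minAreaRect(q[:,:2].astype(np.float32)),q.max(0))
    q=box(.48,.585,.1,.25,.025,.038);print("arm",len(q),cv2.fitLine(q[:,:2].astype(np.float32),2,0,.01,.01).ravel() if len(q)>2 else 0)
    q=box(.57,.64,.1,.25,.04,.075);print("plate",len(q),cv2.minAreaRect(q[:,:2].astype(np.float32)),q.max(0))
    q=box(.38,.50,.1,.25,.003,.012);print("plat",len(q),cv2.minEnclosingCircle(q[:,:2].astype(np.float32)),)
print(camera_info("wrist"))
E
```

```text
top foot 1093 ((0.6269220113754272, -0.20946112275123596), (0.17561165988445282, 0.18915607035160065), 88.24073791503906) 0.01238536685162529
post 249 ((0.6202554106712341, -0.21129532158374786), (0.06201824173331261, 0.028460925444960594), 89.29198455810547) [ 0.63485052 -0.18038818  0.24724186]
arm 106 [0.99627167 0.08627152 0.539157   0.17572571]
plate 34 ((0.6087735295295715, 0.1804930865764618), (0.01648825965821743, 0.034235842525959015), 1.6124839782714844) [0.61693119 0.19738689 0.06882691]
plat 618 ((0.4400027394294739, 0.17577332258224487), 0.09256611764431)
scene foot 1392 ((0.6357097625732422, -0.2103380709886551), (0.1317305564880371, 0.13301758468151093), 89.2560806274414) 0.012262027199090222
post 1003 ((0.6214378476142883, -0.21114034950733185), (0.0658516064286232, 0.027528351172804832), 89.54256439208984) [ 0.63543226 -0.17826326  0.24430024]
arm 114 [0.9971588  0.07532766 0.5328008  0.17648272]
plate 109 ((0.6078311800956726, 0.18169094622135162), (0.015679115429520607, 0.03554599732160568), 1.7285503149032593) [0.61565626 0.19934848 0.0628443 ]
plat 500 ((0.43757081031799316, 0.17355963587760925), 0.08565931022167206)
{'camera_matrix': array([[359.82199863,   0.        , 278.099731  ],
       [  0.        , 359.82199863, 210.87914875],
       [  0.        ,   0.        ,   1.        ]]), 'T_tool_cam': array([[-1.57362360e-03, -9.54665866e-01, -2.97675339e-01,
         7.56491547e-02],
       [ 9.99998704e-01, -1.40070559e-03, -7.94206681e-04,
         1.87294390e-03],
       [ 3.41246498e-04, -2.97676203e-01,  9.54666833e-01,
        -1.42809521e-01],
       [ 0.00000000e+00,  0.00000000e+00,  0.00000000e+00,
         1.00000000e+00]])}
```

```bash
cat > plan.py <<'E'
from h import *
import sys,json
def state():
    o=manip.get_obs();M=R.from_quat(o["ee_rot"]).as_matrix()
    return o,np.array(o["position"]),np.degrees(np.arctan2(M[1,0],M[0,0])),M
def plan(x,y,z,yaw,n,g):
    o,p,ps,M=state();d=(np.array([x,y,z])-p);dy=(yaw-ps+180)%360-180 if abs(yaw-ps)>200 else yaw-ps
    print("now",p.round(4),"yaw",round(ps,2),"d",d.round(4),"dy",round(dy,2),"t",round(o["clock"],2),"tilt",np.round(M[:2,2],4))
    rows=[]
    for k in range(n):
        M2=M@R.from_euler("z",-dy*k/n,degrees=True).as_matrix()
        rows.append(np.r_[np.round(M2.T@d/n,4),round(-dy/n,2),g].tolist())
    for i in range(0,n,5): print(json.dumps(rows[i:i+5]))
if __name__=="__main__":
    a=list(map(float,sys.argv[1:]));plan(*a[:4],int(a[4]),a[5])
E
python3 plan.py .58 -.21 .34 179.4 22 -1
python3 - <<'E'
from h import *
f=np.load("scene.npz");P=cloud(f["K"],f["T"],f["d"]);r=P[135:250,180:250].reshape(-1,3)
q=r[(abs(r[:,1]+.21)<.016)&(r[:,2]>.06)&(r[:,0]>.59)&(r[:,0]<.64)]
print(np.round(q[np.argsort(-q[:,2])][:25],3).tolist())
im=f["im"][130:250,170:260];save(cv2.resize(im,None,fx=6,fy=5,interpolation=cv2.INTER_CUBIC),"post.png")
E
```

```text
now [ 0.2723 -0.5626  0.2313] yaw 25.83 d [0.3077 0.3526 0.1087] dy 153.57 t 1.6 tilt [ 0. -0.]
[[0.0196, -0.0083, -0.0049, -6.98, -1.0], [0.0204, -0.0059, -0.0049, -6.98, -1.0], [0.021, -0.0034, -0.0049, -6.98, -1.0], [0.0213, -0.0008, -0.0049, -6.98, -1.0], [0.0212, 0.0018, -0.0049, -6.98, -1.0]]
[[0.0208, 0.0044, -0.0049, -6.98, -1.0], [0.0201, 0.0069, -0.0049, -6.98, -1.0], [0.0191, 0.0093, -0.0049, -6.98, -1.0], [0.0179, 0.0115, -0.0049, -6.98, -1.0], [0.0163, 0.0136, -0.0049, -6.98, -1.0]]
[[0.0146, 0.0155, -0.0049, -6.98, -1.0], [0.0126, 0.0171, -0.0049, -6.98, -1.0], [0.0104, 0.0185, -0.0049, -6.98, -1.0], [0.0081, 0.0197, -0.0049, -6.98, -1.0], [0.0056, 0.0205, -0.0049, -6.98, -1.0]]
[[0.0031, 0.021, -0.0049, -6.98, -1.0], [0.0005, 0.0213, -0.0049, -6.98, -1.0], [-0.0021, 0.0212, -0.0049, -6.98, -1.0], [-0.0046, 0.0208, -0.0049, -6.98, -1.0], [-0.0071, 0.02, -0.0049, -6.98, -1.0]]
[[-0.0095, 0.019, -0.0049, -6.98, -1.0], [-0.0117, 0.0177, -0.0049, -6.98, -1.0]]
[[0.617, -0.219, 0.209], [0.613, -0.204, 0.208], [0.614, -0.207, 0.208], [0.612, -0.214, 0.207], [0.612, -0.225, 0.207], [0.611, -0.223, 0.207], [0.616, -0.205, 0.207], [0.612, -0.217, 0.206], [0.615, -0.215, 0.206], [0.613, -0.213, 0.205], [0.612, -0.211, 0.205], [0.615, -0.218, 0.205], [0.611, -0.221, 0.205], [0.615, -0.212, 0.204], [0.615, -0.203, 0.204], [0.612, -0.226, 0.204], [0.616, -0.215, 0.204], [0.611, -0.206, 0.203], [0.613, -0.211, 0.203], [0.617, -0.22, 0.203], [0.616, -0.209, 0.203], [0.614, -0.207, 0.202], [0.613, -0.226, 0.201], [0.616, -0.224, 0.201], [0.616, -0.203, 0.201]]
```

View pics/post.png

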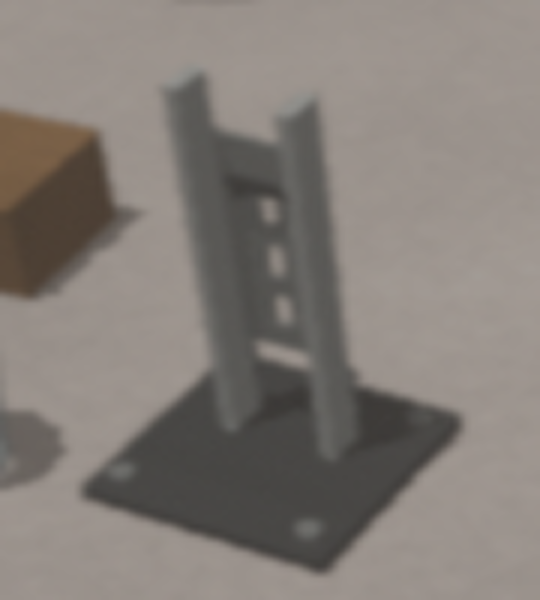

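apply_moves([
  [0.02, -0.008, -0.005, -7, -1],
  [0.02, -0.006, -0.005, -7, -1],
  [0.021, -0.003, -0.005, -7, -1],
  [0.021, -0.001, -0.005, -7, -1],
  [0.021, 0.002, -0.005, -7, -1],
])

```text
clock: 2.02
position: [0.3388, -0.4839, 0.2552]
ee_rot: [0.861, 0.509, -0.002, -0.001]
ft_force: [1.3, -0.0, -0.5]
grip_width: 1.006
```

apply_moves([
  [0.021, 0.004, -0.005, -7, -1],
  [0.02, 0.007, -0.005, -7, -1],
  [0.019, 0.009, -0.005, -7, -1],
  [0.018, 0.012, -0.005, -7, -1],
  [0.016, 0.014, -0.005, -7, -1],
])

```text
clock: 2.43
position: [0.4109, -0.3988, 0.2816]
ee_rot: [0.662, 0.749, -0.002, -0.001]
ft_force: [-0.3, -0.1, -0.1]
grip_width: 0.999
```

apply_moves([
  [0.015, 0.016, -0.005, -7, -1],
  [0.013, 0.017, -0.005, -7, -1],
  [0.01, 0.019, -0.005, -7, -1],
  [0.008, 0.02, -0.005, -7, -1],
  [0.006, 0.021, -0.005, -7, -1],
])

```text
clock: 2.85
position: [0.4825, -0.3109, 0.3082]
ee_rot: [0.4, 0.916, -0.002, -0.001]
ft_force: [0.3, -0.1, -0.5]
grip_width: 0.998
```

```bash
python3 plan.py .58 -.21 .34 179.4 10 -1
```

```text
now [ 0.4825 -0.3109  0.3082] yaw 132.84 d [0.0975 0.1009 0.0318] dy 46.56 t 2.85 tilt [-0.0033 -0.0021]
[[0.0008, 0.014, -0.0032, -4.66, -1.0], [-0.0004, 0.014, -0.0032, -4.66, -1.0], [-0.0015, 0.0139, -0.0032, -4.66, -1.0], [-0.0026, 0.0138, -0.0032, -4.66, -1.0], [-0.0037, 0.0135, -0.0032, -4.66, -1.0]]
[[-0.0048, 0.0132, -0.0032, -4.66, -1.0], [-0.0059, 0.0127, -0.0032, -4.66, -1.0], [-0.0069, 0.0122, -0.0032, -4.66, -1.0], [-0.0079, 0.0116, -0.0032, -4.66, -1.0], [-0.0088, 0.0109, -0.0032, -4.66, -1.0]]
```

apply_moves([
  [0.0, 0.015, -0.003, -5, -1],
  [-0.001, 0.015, -0.003, -5, -1],
  [-0.002, 0.015, -0.003, -5, -1],
  [-0.003, 0.014, -0.003, -5, -1],
  [-0.005, 0.014, -0.003, -5, -1],
])

```text
clock: 3.27
position: [0.5388, -0.2532, 0.3252]
ee_rot: [0.178, 0.984, -0.001, -0.0]
ft_force: [0.9, -0.5, 0.3]
grip_width: 0.998
```

apply_moves([
  [-0.006, 0.013, -0.003, -5, -1],
  [-0.007, 0.013, -0.003, -5, -1],
  [-0.008, 0.012, -0.003, -5, -1],
  [-0.009, 0.011, -0.003, -5, -1],
  [-0.005, 0.004, -0.003, -2, -1],
])

```text
clock: 3.68
position: [0.5868, -0.2037, 0.341]
ee_rot: [-0.025, 1.0, -0.001, -0.0]
ft_force: [0.5, 0.3, 0.7]
grip_width: 1.004
```

```bash
python3 - <<'E'
from h import *
from plan import state
o,p,ps,M=state();print(p,ps,M[:2,2])
K,T=cam_T("wrist",o);im,d=camera("wrist");np.savez("w1.npz",im=im,d=d,K=K,T=T);save(im,"w1.png")
P=cloud(K,T,d).reshape(-1,3);ok=d.reshape(-1)>0
def box(x0,x1,y0,y1,z0,z1): return P[ok&(P[:,0]>x0)&(P[:,0]<x1)&(P[:,1]>y0)&(P[:,1]<y1)&(P[:,2]>z0)&(P[:,2]<z1)]
q=box(.53,.72,-.30,-.12,.23,.26)
if len(q):print("rails top",len(q),cv2.minAreaRect(q[:,:2].astype(np.float32)),np.median(q[:,2]))
q=box(.59,.64,-.226,-.194,.15,.23)
print("strip",len(q)); print(np.histogram(q[:,2],np.arange(.15,.232,.004)))
t=q[q[:,2]>np.percentile(q[:,2],97)];print(t.mean(0),t.max(0))
for th in ["post_home","post_slots","catch","post"]:
    print(th,[(q["conf"],np.round(q["xy"]),P.reshape(420,560,3)[int(q["xy"][1]),int(q["xy"][0])].round(3)) for q in nets.place_of("wrist",th)[:2]])
E
```

```text
[ 0.58683306 -0.20367207  0.34099657] -177.12646249999895 [-0.00037953 -0.00221844]
rails top 767 ((0.6220768094062805, -0.21406374871730804), (0.06181090325117111, 0.022602034732699394), 89.49395751953125) 0.24168217207543732
strip 865
(array([ 57,  29,  18,  25,  26,  79,  57,  48,  55,  52,  57,  59,  65,
       131, 107,   0,   0,   0,   0,   0]), array([0.15 , 0.154, 0.158, 0.162, 0.166, 0.17 , 0.174, 0.178, 0.182,
       0.186, 0.19 , 0.194, 0.198, 0.202, 0.206, 0.21 , 0.214, 0.218,
       0.222, 0.226, 0.23 ]))
[ 0.61294012 -0.20937732  0.20726132] [ 0.61471792 -0.19479458  0.208164  ]
post_home [(0.79, array([269., 195.]), array([ 0.611, -0.216,  0.105]))]
post_slots [(0.86, array([270., 208.]), array([ 0.611, -0.214,  0.151]))]Traceback (most recent call last):
  File "<stdin>", line 13, in <module>
ValueError: it knows: beaker, bracket, bracket_grip, bracket_tabs, carton, dish, jar, post, post_home, post_slots, reagent_bottle, weight, wrench
```

View pics/w1.png

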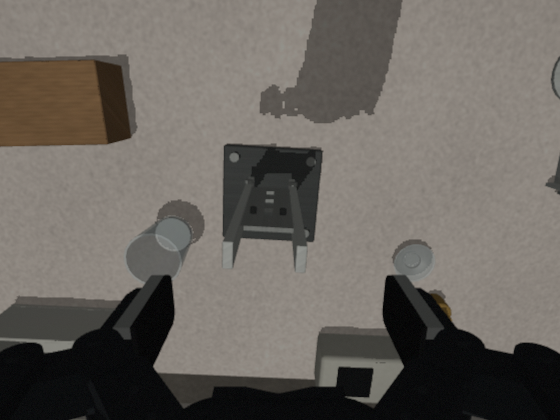

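```bash
python3 - <<'E'
from h import *
f=np.load("w1.npz");K,T,d,im=f["K"],f["T"],f["d"],f["im"]
P=cloud(K,T,d).reshape(-1,3)
sel=lambda *b:P[np.all([(P[:,i]>b[2*i])&(P[:,i]<b[2*i+1]) for i in range(3)],0)]
q=sel(.60,.625,-.23,-.192,.075,.205)
x=np.median(q[:,0])
for it in range(4):
    A=np.c_[q[:,1]+.212,q[:,2]-.15,np.ones(len(q))];c=np.linalg.lstsq(A,q[:,0],rcond=None)[0];r=q[:,0]-A@c;q=q[abs(r)<.0025]
print("face x=",c,len(q),"yaw deg",np.degrees(np.arctan(-c[0])))
pins=sel(.598,.608,-.232,-.190,.15,.20)
for s in (1,-1):
    g=pins[(pins[:,1]+.212)*s>0.003];print("pin",len(g),g.min(0) if len(g) else 0,g.max(0) if len(g) else 0)
for a,b in ((-.25,-.223),(-.2,-.17)):
    g=sel(.59,.65,a,b,.235,.25);print("rail",g.min(0),g.max(0))
# rectified front face view
xs=c[2]
zz=np.arange(.22,.06,-.0005);yy=np.arange(-.24,-.185,.0005)
Y,Z=np.meshgrid(yy,zz);W=np.stack([c[0]*(Y+.212)+c[1]*(Z-.15)+c[2],Y,Z],-1)
C=(W-T[:3,3])@T[:3,:3];u=C[...,0]/C[...,2]*K[0,0]+K[0,2];v=C[...,1]/C[...,2]*K[1,1]+K[1,2]
rec=cv2.remap(im,u.astype(np.float32),v.astype(np.float32),cv2.INTER_LINEAR)
rd=cv2.remap(d,u.astype(np.float32),v.astype(np.float32),cv2.INTER_NEAREST)-C[...,2]
hole=rd>.004
print("hole cols y",[(round(yy[i],4),int(hole[40:,i].sum())) for i in range(0,len(yy),4)])
prof=hole[:,(yy>-.2135)&(yy<-.2105)].mean(1)
e=np.where(np.diff((prof>.5).astype(int)))[0];print("edges z",zz[e].round(4))
save(cv2.resize(rec,None,fx=4,fy=2),"rec.png")
E
```

```text
face x= [8.13061994e-03 4.99228930e-04 6.11191812e-01] 1338 yaw deg -0.46583994245963006
pin 28 [ 0.60501574 -0.20331898  0.16861157] [ 0.60792355 -0.19779112  0.17416215]
pin 25 [ 0.60478891 -0.22962573  0.16951641] [ 0.60769232 -0.22498288  0.1746469 ]
rail [ 0.6106115  -0.24487787  0.23501751] [ 0.63314805 -0.23696631  0.24433208]
rail [ 0.61098696 -0.19128917  0.23516716] [ 0.63364207 -0.18311593  0.24401786]
hole cols y [(np.float64(-0.24), 0), (np.float64(-0.238), 0), (np.float64(-0.236), 147), (np.float64(-0.234), 21), (np.float64(-0.232), 20), (np.float64(-0.23), 19), (np.float64(-0.228), 18), (np.float64(-0.226), 17), (np.float64(-0.224), 16), (np.float64(-0.222), 15), (np.float64(-0.22), 14), (np.float64(-0.218), 56), (np.float64(-0.216), 112), (np.float64(-0.214), 118), (np.float64(-0.212), 127), (np.float64(-0.21), 84), (np.float64(-0.208), 19), (np.float64(-0.206), 18), (np.float64(-0.204), 17), (np.float64(-0.202), 16), (np.float64(-0.2), 15), (np.float64(-0.198), 14), (np.float64(-0.196), 13), (np.float64(-0.194), 13), (np.float64(-0.192), 134), (np.float64(-0.19), 0), (np.float64(-0.188), 0), (np.float64(-0.186), 0)]
edges z [0.209  0.175  0.1575 0.139  0.1225 0.1075 0.09   0.071 ]
```

View pics/rec.png

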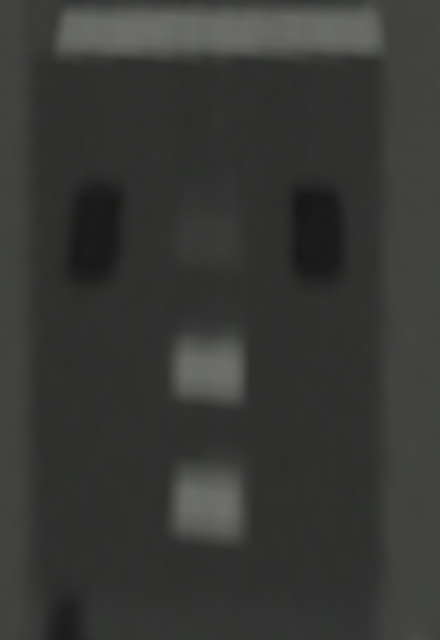

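```bash
python3 plan.py .532 .176 .2 -175.3 15 -1
```

```text
now [ 0.5861 -0.2053  0.3409] yaw -177.57 d [-0.0541  0.3813 -0.1409] dy 2.27 t 3.83 tilt [-0.0004 -0.0029]
[[0.0025, 0.0256, 0.0093, -0.15, -1.0], [0.0025, 0.0256, 0.0093, -0.15, -1.0], [0.0024, 0.0256, 0.0093, -0.15, -1.0], [0.0023, 0.0256, 0.0093, -0.15, -1.0], [0.0022, 0.0256, 0.0093, -0.15, -1.0]]
[[0.0022, 0.0256, 0.0093, -0.15, -1.0], [0.0021, 0.0256, 0.0093, -0.15, -1.0], [0.002, 0.0256, 0.0093, -0.15, -1.0], [0.002, 0.0256, 0.0093, -0.15, -1.0], [0.0019, 0.0256, 0.0093, -0.15, -1.0]]
[[0.0018, 0.0256, 0.0093, -0.15, -1.0], [0.0018, 0.0256, 0.0093, -0.15, -1.0], [0.0017, 0.0256, 0.0093, -0.15, -1.0], [0.0016, 0.0257, 0.0093, -0.15, -1.0], [0.0016, 0.0257, 0.0093, -0.15, -1.0]]
```

apply_moves([
  [0.002, 0.026, 0.009, 0, -1],
  [0.002, 0.026, 0.009, 0, -1],
  [0.002, 0.026, 0.009, 0, -1],
  [0.002, 0.026, 0.009, 0, -1],
  [0.002, 0.026, 0.009, 0, -1],
])

```text
clock: 4.25
position: [0.5694, -0.0846, 0.2932]
ee_rot: [-0.007, 1.0, -0.004, 0.0]
ft_force: [0.2, -0.5, -0.6]
grip_width: 0.997
```

apply_moves([
  [0.002, 0.026, 0.009, 0, -1],
  [0.002, 0.026, 0.009, 0, -1],
  [0.002, 0.026, 0.009, 0, -1],
  [0.002, 0.026, 0.009, 0, -1],
  [0.002, 0.026, 0.009, 0, -1],
])

```text
clock: 4.67
position: [0.5554, 0.044, 0.2443]
ee_rot: [0.004, 1.0, -0.006, 0.0]
ft_force: [0.7, 0.1, -0.3]
grip_width: 1.006
```

apply_moves([
  [0.002, 0.026, 0.009, -1, -1],
  [0.002, 0.026, 0.009, -1, -1],
  [0.002, 0.026, 0.009, 0, -1],
  [0.002, 0.02, 0.009, 0, -1],
  [0, 0, 0, 0, -1],
])

```text
clock: 5.08
position: [0.5429, 0.1452, 0.2031]
ee_rot: [-0.009, 1.0, -0.007, -0.001]
ft_force: [-0.4, 0.2, 0.2]
grip_width: 0.998
```

```bash
python3 - <<'E'
from h import *
from plan import state
o,p,ps,M=state();print(p,ps,M[:2,2],o["clock"])
K,T=cam_T("wrist",o);im,d=camera("wrist");np.savez("w2.npz",im=im,d=d,K=K,T=T);save(im,"w2.png")
C=cloud(K,T,d);P=C.reshape(-1,3)
sel=lambda *b:P[np.all([(P[:,i]>b[2*i])&(P[:,i]<b[2*i+1]) for i in range(3)],0)]
q=sel(.49,.58,.14,.21,.025,.035).astype(np.float32);print("arm",len(q),cv2.minAreaRect(q[:,:2]),np.median(q[:,2]),cv2.fitLine(q[:,:2],2,0,.01,.01).ravel())
g=sel(.57,.65,.13,.23,.056,.066).astype(np.float32);print("plate top",len(g),cv2.minAreaRect(g[:,:2]),g.min(0),g.max(0))
q=sel(.38,.52,.1,.25,.003,.01).astype(np.float32);print("plat",len(q),cv2.minEnclosingCircle(q[:,:2]))
for th,z in (("bracket",0),("bracket_grip",.022),("bracket_tabs",.03)):
    print(th,[(q["conf"],np.round(q["xy"]),ray(K,T,q["xy"],z).round(3)) for q in nets.place_of("wrist",th)[:2]])
E
```

```text
[0.54289356 0.14520522 0.20313712] -178.99198148274647 [-0.00131306 -0.01411141] 5.0833Traceback (most recent call last):
  File "<stdin>", line 7, in <module>
cv2.error: OpenCV(4.12.0) /io/opencv/modules/imgproc/src/convhull.cpp:143: error: (-215:Assertion failed) total >= 0 && (depth == CV_32F || depth == CV_32S) in function 'convexHull'
```

View pics/w2.png

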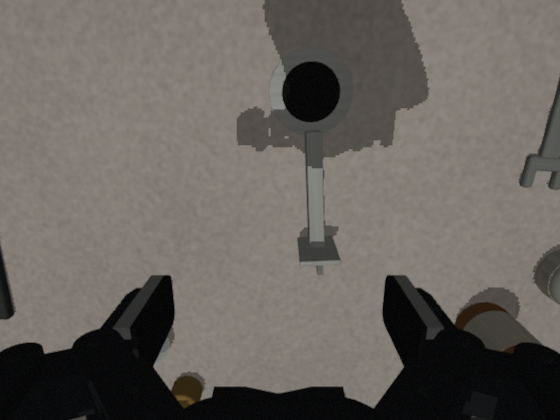

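```bash
cat > br.py <<'E'
from h import *
def meas(K,T,d):
    P=cloud(K,T,d).reshape(-1,3)
    def sel(*b): return np.ascontiguousarray(P[np.all([(P[:,i]>b[2*i])&(P[:,i]<b[2*i+1]) for i in range(3)],0)],dtype=np.float32)
    a=sel(.49,.57,.14,.21,.022,.042);print("arm",len(a),np.median(a,0),cv2.minAreaRect(a[:,:2].copy()),cv2.fitLine(a[:,:2].copy(),2,0,.01,.01).ravel())
    for x in (.5,.52,.54,.56):
        g=a[abs(a[:,0]-x)<.006];print(x,"arm y",g[:,1].min(),g[:,1].max(),np.median(g[:,2]))
    g=sel(.57,.65,.13,.23,.052,.07)
    if len(g):print("plate top",len(g),cv2.minAreaRect(g[:,:2].copy()),g.min(0),g.max(0))
    q=sel(.38,.50,.1,.25,-.01,.05);t=sel(.38,.50,.1,.25,.003,.012);print("bench/plat",np.median(q[:,2]),len(t),cv2.minEnclosingCircle(t[:,:2].copy()) if len(t) else 0)
if __name__=="__main__":
    f=np.load("w2.npz");meas(f["K"],f["T"],f["d"])
E
python3 br.py; python3 plan.py .532 .176 .12 -175.3 6 -1
```

```text
arm 1383 [0.52947795 0.17342772 0.02998457] ((0.5316492319107056, 0.17376287281513214), (0.07704806327819824, 0.014022855088114738), 4.210694313049316) [0.9973438  0.0728383  0.52990574 0.17343758]
0.5 arm y 0.16414033 0.17854738 0.030043717
0.52 arm y 0.16581562 0.1794762 0.02999777
0.54 arm y 0.167024 0.18142414 0.029988324
0.56 arm y 0.16840565 0.18254642 0.02990843
plate top 408 ((0.607643187046051, 0.1792987436056137), (0.0164068341255188, 0.035249676555395126), 4.979249954223633) [0.59850943 0.16121027 0.05201301] [0.61595684 0.19624181 0.06152914]
bench/plat 0.0004911908 5767 ((0.44119396805763245, 0.17984895408153534), 0.060809798538684845)
now [0.5437 0.1432 0.2038] yaw -179.07 d [-0.0117  0.0328 -0.0838] dy 3.77 t 5.13 tilt [-0.0007 -0.015 ]
[[0.0018, 0.0057, 0.0139, -0.63, -1.0], [0.0018, 0.0057, 0.0139, -0.63, -1.0], [0.0017, 0.0057, 0.0139, -0.63, -1.0], [0.0017, 0.0058, 0.0139, -0.63, -1.0], [0.0016, 0.0058, 0.0139, -0.63, -1.0]]
[[0.0015, 0.0058, 0.0139, -0.63, -1.0]]
```

apply_moves([
  [0.003, 0.006, 0.015, -0.6, -1],
  [0.003, 0.006, 0.015, -0.6, -1],
  [0.003, 0.006, 0.015, -0.6, -1],
  [0.002, 0.006, 0.015, -0.6, -1],
  [0.002, 0.006, 0.015, -0.6, -1],
])

```text
clock: 5.55
position: [0.5345, 0.1624, 0.1297]
ee_rot: [-0.025, 1.0, -0.01, 0.004]
ft_force: [-0.0, -0.7, -0.1]
grip_width: 1.001
```

```bash
python3 plan.py .530 .1735 .06 -175.8 5 -1
```

```text
now [0.5345 0.1624 0.1297] yaw -177.09 d [-0.0045  0.0111 -0.0697] dy 1.29 t 5.55 tilt [ 0.0075 -0.0191]
[[0.0009, 0.0025, 0.0139, -0.26, -1.0], [0.0009, 0.0025, 0.0139, -0.26, -1.0], [0.0008, 0.0025, 0.0139, -0.26, -1.0], [0.0008, 0.0025, 0.0139, -0.26, -1.0], [0.0008, 0.0025, 0.0139, -0.26, -1.0]]
```

apply_moves([
  [0.001, 0.003, 0.014, -0.3, -1],
  [0.001, 0.003, 0.014, -0.3, -1],
  [0.001, 0.003, 0.014, -0.3, -1],
  [0, 0.003, 0.014, -0.2, -1],
  [0, 0, 0, 0, -1],
])

```text
clock: 5.97
position: [0.5326, 0.1634, 0.0691]
ee_rot: [-0.027, 1.0, -0.012, 0.003]
ft_force: [-0.8, -0.7, -0.8]
grip_width: 1.001
```

```bash
python3 plan.py .530 .1735 .03 -175.8 5 -1
```

```text
now [0.5326 0.1634 0.0691] yaw -176.89 d [-0.0026  0.0101 -0.0391] dy 1.09 t 5.97 tilt [ 0.0067 -0.0246]
[[0.0004, 0.0022, 0.0078, -0.22, -1.0], [0.0004, 0.0022, 0.0078, -0.22, -1.0], [0.0004, 0.0022, 0.0078, -0.22, -1.0], [0.0004, 0.0022, 0.0078, -0.22, -1.0], [0.0004, 0.0022, 0.0078, -0.22, -1.0]]
```

apply_moves([
  [0, 0, 0, 0, -1],
  [0, 0, 0, 0, -1],
])

```text
clock: 6.13
position: [0.5333, 0.1614, 0.0693]
ee_rot: [-0.025, 1.0, -0.013, 0.003]
ft_force: [-0.4, -0.4, 0.3]
grip_width: 1.0
```

```bash
python3 plan.py .530 .1735 .03 -175.8 5 -1
```

```text
now [0.5333 0.1614 0.0693] yaw -177.1 d [-0.0033  0.0121 -0.0393] dy 1.3 t 6.13 tilt [ 0.0064 -0.0255]
[[0.0006, 0.0027, 0.0078, -0.26, -1.0], [0.0006, 0.0027, 0.0078, -0.26, -1.0], [0.0005, 0.0027, 0.0078, -0.26, -1.0], [0.0005, 0.0027, 0.0078, -0.26, -1.0], [0.0005, 0.0027, 0.0078, -0.26, -1.0]]
```

apply_moves([
  [0, 0, -0.04, 0, -1],
  [0, 0, -0.04, 0, -1],
  [0, 0, -0.02, 0, -1],
  [0, 0, 0, 0, -1],
])

```text
clock: 6.47
position: [0.5329, 0.1621, 0.1749]
ee_rot: [-0.024, 1.0, -0.013, 0.002]
ft_force: [0.4, -0.4, 0.6]
grip_width: 0.994
```

```bash
python3 plan.py .530 .1735 .03 -175.8 5 -1
```

```text
now [0.5329 0.1621 0.1749] yaw -177.3 d [-0.0029  0.0114 -0.1449] dy 1.5 t 6.47 tilt [ 0.0054 -0.0256]
[[0.0006, 0.0031, 0.0289, -0.3, -1.0], [0.0006, 0.0031, 0.0289, -0.3, -1.0], [0.0006, 0.0031, 0.0289, -0.3, -1.0], [0.0006, 0.0031, 0.0289, -0.3, -1.0], [0.0005, 0.0031, 0.0289, -0.3, -1.0]]
```

apply_moves([
  [0, -0.02, 0, 0, -1],
  [0, -0.02, 0, 0, -1],
  [0, -0.02, 0, 0, -1],
])

```text
clock: 6.72
position: [0.537, 0.1057, 0.1809]
ee_rot: [-0.027, 1.0, -0.011, 0.006]
ft_force: [2.2, 0.4, -0.4]
grip_width: 1.002
```

```bash
python3 plan.py .530 .1735 .03 -175.8 1 -1
```

```text
now [0.537  0.1057 0.1809] yaw -176.94 d [-0.007   0.0678 -0.1509] dy 1.14 t 6.72 tilt [ 0.0133 -0.0226]
[[0.0052, 0.0716, 0.1492, -1.14, -1.0]]
```

apply_moves([
  [0, 0, 0, 0, -1],
  [0, 0, 0, 0, -1],
  [0, 0, 0, 0, -1],
])

```text
clock: 6.97
position: [0.5383, 0.0997, 0.1818]
ee_rot: [-0.023, 1.0, -0.013, 0.007]
ft_force: [1.0, -0.5, -0.2]
grip_width: 0.998
```

```bash
python3 plan.py .530 .1735 .03 -175.8 1 -1;python3 -c "
from h import *
o=manip.get_obs();print({k:np.round(v,4).tolist() for k,v in o.items() if 'j' in k or k=='tau'})"
```

```text
now [0.5383 0.0997 0.1818] yaw -177.41 d [-0.0083  0.0738 -0.1518] dy 1.61 t 6.97 tilt [ 0.0155 -0.0254]
[[0.0072, 0.078, 0.1498, -1.61, -1.0]]
{'joint_pos': [0.4017, 0.2813, -0.7959, 1.7103, 0.2427, 1.2358, 1.1616], 'joint_velocities': [-0.0012, -0.006, -0.0051, 0.0018, -0.0058, -0.0037, -0.0053], 'tau': [0.2698, -47.3388, -7.3529, -37.2045, 0.1343, -0.0047, 0.0954]}
```

apply_moves([
  [0, 0.02, 0, 0, -1],
  [0, 0.02, 0, 0, -1],
  [0, 0.02, 0, 0, -1],
])

```text
clock: 7.22
position: [0.5367, 0.1574, 0.1802]
ee_rot: [-0.019, 1.0, -0.014, 0.008]
ft_force: [-0.3, -0.4, -0.2]
grip_width: 0.997
```

```bash
python3 plan.py .530 .1735 .03 -175.8 1 -1;python3 -c "
from h import *
o=manip.get_obs();print({k:np.round(v,4).tolist() for k,v in o.items() if 'j' in k or k=='tau'})"
```

```text
now [0.5367 0.1574 0.1802] yaw -177.84 d [-0.0067  0.0161 -0.1502] dy 2.04 t 7.22 tilt [ 0.016  -0.0276]
[[0.0084, 0.0205, 0.1496, -2.04, -1.0]]
{'joint_pos': [0.2989, 0.3201, -0.8138, 1.6791, 0.2772, 1.2493, 1.03], 'joint_velocities': [-0.4497, 0.1785, -0.079, -0.1518, 0.1427, 0.06, -0.5301], 'tau': [3.7699, -51.2405, -8.3926, -36.0455, -0.2037, -0.0557, 1.1787]}
```

apply_moves([
  [0, 0, 0, 0, -1],
])

```text
clock: 7.3
position: [0.5355, 0.1628, 0.1803]
ee_rot: [-0.022, 1.0, -0.013, 0.008]
ft_force: [-1.1, 0.3, 0.1]
grip_width: 1.004
```

```bash
cat > j.py <<'E'
from plan import *
o,p,ps,M=state();print(np.round(o["joint_pos"],4).tolist(),p.round(4),round(ps,2),M[:2,2].round(4),round(o["clock"],2),"F",np.round(o["ft_force"],1),"T",np.round(o["torque"],2))
E
python3 j.py
```

```text
[0.2937, 0.3214, -0.8178, 1.6783, 0.2768, 1.2489, 1.0269] [0.5355 0.1628 0.1803] -177.52 [ 0.0161 -0.025 ] 7.3 F [-1.1  0.3  0.1] T [0.11 0.03 0.03]
```

apply_moves([
  [0, 0, 0, 0, -1],
  [0, 0, 0, 0, -1],
  [0, 0, 0, 0, -1],
])

```text
clock: 7.55
position: [0.5348, 0.165, 0.1801]
ee_rot: [-0.024, 1.0, -0.012, 0.008]
ft_force: [-0.9, 0.4, 0.1]
grip_width: 0.998
```

```bash
python3 j.py
```

```text
[0.2904, 0.3222, -0.8185, 1.6782, 0.2766, 1.2488, 1.0271] [0.5348 0.165  0.1801] -177.29 [ 0.0156 -0.0242] 7.55 F [-0.9  0.4  0.1] T [-0.01  0.01  0.  ]
```

apply_moves([
  [0, 0, 0, 0, -1],
  [0, 0, 0, 0, -1],
  [0, 0, 0, 0, -1],
])

```text
clock: 7.8
position: [0.5351, 0.1634, 0.18]
ee_rot: [-0.023, 1.0, -0.013, 0.007]
ft_force: [-0.1, -0.1, -0.3]
grip_width: 0.999
```

```bash
python3 j.py
```

```text
[0.2923, 0.3217, -0.8177, 1.6787, 0.2767, 1.2489, 1.0276] [0.5351 0.1634 0.18  ] -177.4 [ 0.0155 -0.025 ] 7.8 F [-0.1 -0.1 -0.3] T [ 0.07 -0.   -0.  ]
```

apply_moves([
  [0, 0, -0.02, 0, -1],
  [0, 0, -0.02, 0, -1],
  [0, 0, -0.02, 0, -1],
  [0, 0, 0, 0, -1],
])

```text
clock: 8.13
position: [0.5337, 0.1626, 0.241]
ee_rot: [-0.021, 1.0, -0.013, 0.006]
ft_force: [0.8, -0.4, 0.3]
grip_width: 1.003
```

```bash
python3 j.py
```

```text
[0.3077, 0.2734, -0.8307, 1.5969, 0.2346, 1.3653, 1.0598] [0.5337 0.1626 0.241 ] -177.57 [ 0.0123 -0.0262] 8.13 F [ 0.8 -0.4  0.3] T [ 0.05  0.03 -0.02]
```

apply_moves([
  [0, 0, 0.02, 0, -1],
  [0, 0, 0.02, 0, -1],
  [0, 0, 0.02, 0, -1],
  [0, 0, 0, 0, -1],
])

```text
clock: 8.47
position: [0.5367, 0.1597, 0.1814]
ee_rot: [-0.019, 1.0, -0.013, 0.009]
ft_force: [-0.4, -1.1, -0.8]
grip_width: 1.003
```

```bash
python3 j.py
```

```text
[0.2974, 0.3184, -0.8155, 1.6785, 0.2761, 1.2484, 1.0288] [0.5367 0.1597 0.1814] -177.76 [ 0.0185 -0.026 ] 8.47 F [-0.4 -1.1 -0.8] T [ 0.04  0.02 -0.05]
```

apply_moves([
  [0.02, 0, 0, 0, -1],
  [0.02, 0, 0, 0, -1],
  [0.02, 0, 0, 0, -1],
  [0, 0, 0, 0, -1],
])

```text
clock: 8.8
position: [0.4747, 0.1565, 0.1803]
ee_rot: [-0.018, 1.0, -0.013, 0.007]
ft_force: [0.3, 1.7, 0.1]
grip_width: 0.998
```

```bash
python3 j.py
```

```text
[0.3632, 0.1728, -0.8563, 1.8227, 0.1708, 1.208, 1.061] [0.4747 0.1565 0.1803] -177.88 [ 0.0154 -0.025 ] 8.8 F [0.3 1.7 0.1] T [ 0.01  0.01 -0.  ]
```

apply_moves([
  [-0.02, 0, 0, 0, -1],
  [-0.02, 0, 0, 0, -1],
  [-0.02, 0, 0, 0, -1],
  [0, 0, 0, 0, -1],
])

```text
clock: 9.13
position: [0.5381, 0.157, 0.1853]
ee_rot: [-0.017, 1.0, -0.015, 0.01]
ft_force: [0.1, -0.4, -0.5]
grip_width: 1.005
```

```bash
python3 j.py
```

```text
[0.3041, 0.3159, -0.8199, 1.6735, 0.2789, 1.2554, 1.0278] [0.5381 0.157  0.1853] -177.99 [ 0.0211 -0.0292] 9.13 F [ 0.1 -0.4 -0.5] T [0.03 0.03 0.05]
```

apply_moves([
  [0, 0, 0, 5, -1],
  [0, 0, 0, 5, -1],
  [0, 0, 0, 5, -1],
  [0, 0, 0, 0, -1],
])

```text
clock: 9.47
position: [0.5405, 0.1568, 0.1873]
ee_rot: [0.12, 0.993, -0.012, 0.012]
ft_force: [-1.1, 0.2, 0.7]
grip_width: 0.997
```

```bash
python3 j.py
```

```text
[0.2722, 0.3077, -0.7774, 1.6678, 0.2614, 1.2545, 0.7681] [0.5405 0.1568 0.1873] 166.26 [ 0.0217 -0.0271] 9.47 F [-1.1  0.2  0.7] T [ 0.01  0.01 -0.  ]
```

apply_moves([
  [0, 0, 0, -5, -1],
  [0, 0, 0, -5, -1],
  [0, 0, 0, -5, -1],
  [0, 0, 0, 0, -1],
])

```text
clock: 9.8
position: [0.5411, 0.1566, 0.1894]
ee_rot: [-0.022, 1.0, -0.014, 0.011]
ft_force: [0.2, 0.9, 0.4]
grip_width: 0.993
```

```bash
python3 j.py
```

```text
[0.3057, 0.317, -0.8204, 1.6636, 0.2788, 1.2615, 1.0398] [0.5411 0.1566 0.1894] -177.51 [ 0.0234 -0.0275] 9.8 F [0.2 0.9 0.4] T [ 0.01  0.1  -0.03]
```

apply_moves([
  [0.04, 0, 0, 0, -1],
  [0.04, 0, 0, 0, -1],
  [0, 0, 0, 0, -1],
])

```text
clock: 10.05
position: [0.4585, 0.1531, 0.1845]
ee_rot: [-0.02, 1.0, -0.012, 0.008]
ft_force: [1.0, 0.6, -0.0]
grip_width: 0.997
```

```bash
python3 j.py
```

```text
[0.3959, 0.1232, -0.8741, 1.8557, 0.1316, 1.2063, 1.0901] [0.4585 0.1531 0.1845] -177.67 [ 0.0158 -0.0239] 10.05 F [ 1.   0.6 -0. ] T [ 0.    0.01 -0.02]
```

apply_moves([
  [-0.007, 0, 0, 0, -1],
  [-0.007, 0, 0, 0, -1],
  [-0.007, 0, 0, 0, -1],
  [-0.007, 0, 0, 0, -1],
  [-0.007, 0, 0, 0, -1],
])

```text
clock: 10.47
position: [0.498, 0.1537, 0.187]
ee_rot: [-0.018, 1.0, -0.013, 0.01]
ft_force: [-0.8, 0.7, 0.9]
grip_width: 1.002
```

```bash
python3 j.py
```

```text
[0.3589, 0.2196, -0.8538, 1.7676, 0.2098, 1.2295, 1.0545] [0.498  0.1537 0.187 ] -177.89 [ 0.0203 -0.0261] 10.47 F [-0.8  0.7  0.9] T [ 0.01  0.01 -0.04]
```

apply_moves([
  [-0.007, 0, 0, 0, -1],
  [-0.007, 0, 0, 0, -1],
  [-0.007, 0, 0, 0, -1],
  [-0.007, 0, 0, 0, -1],
  [-0.007, 0, 0, 0, -1],
])

```text
clock: 10.88
position: [0.5388, 0.1554, 0.1864]
ee_rot: [-0.018, 1.0, -0.012, 0.009]
ft_force: [0.7, -0.5, -0.5]
grip_width: 1.002
```

```bash
python3 j.py
```

```text
[0.3172, 0.3187, -0.8283, 1.6701, 0.2756, 1.2583, 1.0351] [0.5388 0.1554 0.1864] -177.97 [ 0.018  -0.0234] 10.88 F [ 0.7 -0.5 -0.5] T [ 0.05  0.05 -0.03]
```

apply_moves([
  [0, 0.04, 0, 0, -1],
  [0, 0.04, 0, 0, -1],
  [0, 0, 0, 0, -1],
])

```text
clock: 11.13
position: [0.5401, 0.2344, 0.1835]
ee_rot: [-0.013, 1.0, -0.012, 0.009]
ft_force: [-2.2, 0.3, 0.4]
grip_width: 0.999
```

```bash
python3 j.py
```

```text
[0.1634, 0.3978, -0.8379, 1.5965, 0.336, 1.2871, 0.8653] [0.5401 0.2344 0.1835] -178.5 [ 0.0176 -0.0243] 11.13 F [-2.2  0.3  0.4] T [ 0.17  0.07 -0.03]
```

apply_moves([
  [0, -0.007, 0, 0, -1],
  [0, -0.007, 0, 0, -1],
  [0, -0.007, 0, 0, -1],
  [0, -0.007, 0, 0, -1],
  [0, -0.007, 0, 0, -1],
])

```text
clock: 11.55
position: [0.5414, 0.1977, 0.1837]
ee_rot: [-0.015, 1.0, -0.012, 0.008]
ft_force: [-0.4, 0.2, 0.4]
grip_width: 1.003
```

```bash
python3 j.py
```

```text
[0.2342, 0.3656, -0.8346, 1.6294, 0.3111, 1.2737, 0.9403] [0.5414 0.1977 0.1837] -178.31 [ 0.0163 -0.0239] 11.55 F [-0.4  0.2  0.4] T [0.02 0.05 0.  ]
```

apply_moves([
  [0.0417, 0, 0, 0, -1],
  [0.0417, 0, 0, 0, -1],
  [0, 0, 0, 0, -1],
  [-0.008, 0, 0, 0, -1],
  [-0.008, 0, 0, 0, -1],
])

```text
clock: 11.97
position: [0.4724, 0.1841, 0.1798]
ee_rot: [-0.007, 1.0, -0.015, 0.006]
ft_force: [0.4, -0.9, -0.1]
grip_width: 0.997
```

apply_moves([
  [-0.008, 0, 0, 0, -1],
  [-0.008, 0, 0, 0, -1],
  [-0.008, 0, 0, 0, -1],
  [-0.008, 0, 0, 0, -1],
  [-0.008, 0, 0, 0, -1],
])

```text
clock: 12.38
position: [0.5212, 0.1825, 0.1804]
ee_rot: [-0.005, 1.0, -0.014, 0.007]
ft_force: [-0.5, -0.1, -0.1]
grip_width: 1.001
```

apply_moves([
  [-0.008, 0, 0, 0, -1],
  [-0.008, 0, 0, 0, -1],
  [-0.008, 0, 0, 0, -1],
  [0, 0, 0, 0, -1],
])

```text
clock: 12.72
position: [0.55, 0.1829, 0.1795]
ee_rot: [-0.004, 1.0, -0.013, 0.006]
ft_force: [-0.1, -0.8, -0.8]
grip_width: 1.004
```

```bash
python3 j.py
```

```text
[0.2526, 0.3788, -0.8276, 1.6229, 0.3195, 1.2739, 0.9432] [0.55   0.1829 0.1795] -179.53 [ 0.0121 -0.0268] 12.72 F [-0.1 -0.8 -0.8] T [-0.    0.01  0.  ]
```

apply_moves([
  [0.0417, 0, 0, 0, -1],
  [0.0417, 0, 0, 0, -1],
  [0, 0, 0, 0, -1],
  [-0.008, 0, 0, 0, -1],
  [-0.008, 0, 0, 0, -1],
])

```text
clock: 13.13
position: [0.4782, 0.1826, 0.1747]
ee_rot: [-0.005, 1.0, -0.014, 0.002]
ft_force: [0.4, -0.9, 0.8]
grip_width: 1.003
```

apply_moves([
  [-0.008, 0, 0, 0, -1],
  [-0.008, 0, 0, 0, -1],
  [-0.008, 0, 0, 0, -1],
  [-0.008, 0, 0, 0, -1],
  [-0.008, 0, 0, 0, -1],
])

```text
clock: 13.55
position: [0.5264, 0.1829, 0.175]
ee_rot: [-0.003, 1.0, -0.012, 0.003]
ft_force: [0.5, 0.3, -0.6]
grip_width: 0.996
```

apply_moves([
  [-0.008, 0, 0, 0, -1],
  [-0.008, 0, 0, 0, -1],
  [-0.008, 0, 0, 0, -1],
  [0, 0, 0, 0, -1],
])

```text
clock: 13.88
position: [0.5552, 0.1826, 0.1739]
ee_rot: [-0.002, 1.0, -0.012, 0.002]
ft_force: [0.4, -0.1, -0.4]
grip_width: 1.004
```

```bash
python3 j.py
```

```text
[0.2513, 0.4016, -0.827, 1.6103, 0.3286, 1.276, 0.9399] [0.5552 0.1826 0.1739] -179.72 [ 0.0038 -0.0234] 13.88 F [ 0.4 -0.1 -0.4] T [0.03 0.   0.02]
```

apply_moves([
  [0, -0.0417, 0, 0, -1],
  [0, -0.0417, 0, 0, -1],
  [0, -0.0417, 0, 0, -1],
  [0, 0, 0, 0, -1],
])

```text
clock: 14.22
position: [0.5555, 0.0582, 0.1761]
ee_rot: [-0.007, 1.0, -0.01, 0.001]
ft_force: [0.5, -2.0, -0.1]
grip_width: 0.996
```

```bash
python3 j.py
```

```text
[0.4763, 0.3253, -0.8032, 1.6801, 0.2663, 1.246, 1.1972] [0.5555 0.0582 0.1761] -179.2 [ 0.0026 -0.0201] 14.22 F [ 0.5 -2.  -0.1] T [-0.13 -0.05  0.04]
```

apply_moves([
  [0, 0.01, 0, 0, -1],
  [0, 0.01, 0, 0, -1],
  [0, 0.01, 0, 0, -1],
  [0, 0.01, 0, 0, -1],
  [0, 0.01, 0, 0, -1],
])

```text
clock: 14.63
position: [0.5549, 0.1102, 0.1753]
ee_rot: [-0.004, 1.0, -0.011, 0.001]
ft_force: [-0.3, -0.1, 0.3]
grip_width: 1.0
```

apply_moves([
  [0, 0.01, 0, 0, -1],
  [0, 0.01, 0, 0, -1],
  [0, 0.01, 0, 0, -1],
  [0, 0.01, 0, 0, -1],
  [0, 0.01, 0, 0, -1],
])

```text
clock: 15.05
position: [0.5528, 0.171, 0.1742]
ee_rot: [-0.008, 1.0, -0.01, 0.001]
ft_force: [-0.3, 0.4, -0.4]
grip_width: 0.999
```

```bash
python3 j.py; python3 plan.py .530 .1735 .06 -175.8 5 -1
```

```text
[0.2826, 0.3885, -0.8338, 1.6259, 0.3173, 1.2696, 0.9759] [0.5528 0.171  0.1742] -179.03 [ 0.0027 -0.0194] 15.05 F [-0.3  0.4 -0.4] T [ 0.    0.04 -0.01]
now [0.5528 0.171  0.1742] yaw -179.03 d [-0.0228  0.0025 -0.1142] dy 3.23 t 15.05 tilt [ 0.0027 -0.0194]
[[0.0046, 0.001, 0.0228, -0.65, -1.0], [0.0046, 0.0011, 0.0228, -0.65, -1.0], [0.0046, 0.0011, 0.0228, -0.65, -1.0], [0.0046, 0.0012, 0.0228, -0.65, -1.0], [0.0045, 0.0012, 0.0228, -0.65, -1.0]]
```

apply_moves([
  [0.005, 0.001, 0.022, -0.7, -1],
  [0.005, 0.001, 0.022, -0.7, -1],
  [0.005, 0.001, 0.022, -0.7, -1],
  [0.004, 0.001, 0.022, -0.7, -1],
  [0.004, 0.001, 0.022, -0.7, -1],
])

```text
clock: 15.47
position: [0.5324, 0.1821, 0.0655]
ee_rot: [-0.042, 0.999, -0.007, 0.006]
ft_force: [0.5, -0.8, -0.3]
grip_width: 1.001
```

```bash
python3 plan.py .530 .1735 .04 -175.8 3 -1
```

```text
now [0.5324 0.1821 0.0655] yaw -175.14 d [-0.0024 -0.0086 -0.0255] dy -0.66 t 15.47 tilt [ 0.0128 -0.0143]
[[0.0011, -0.0027, 0.0085, 0.22, -1.0], [0.0011, -0.0027, 0.0085, 0.22, -1.0], [0.0011, -0.0027, 0.0085, 0.22, -1.0]]
```

apply_moves([
  [0.001, -0.003, 0.008, 0.2, -1],
  [0.001, -0.003, 0.008, 0.2, -1],
  [0.001, -0.002, 0.008, 0.2, -1],
])

```text
clock: 15.72
position: [0.5283, 0.1745, 0.0379]
ee_rot: [-0.038, 0.999, -0.008, 0.004]
ft_force: [0.4, 0.1, 0.3]
grip_width: 1.0
```

```bash
python3 plan.py .530 .1735 .004 -175.8 4 -1
```

```text
now [0.5283 0.1745 0.0379] yaw -175.68 d [ 0.0017 -0.001  -0.0339] dy -0.12 t 15.72 tilt [ 0.0088 -0.0147]
[[-0.0003, -0.0002, 0.0085, 0.03, -1.0], [-0.0003, -0.0002, 0.0085, 0.03, -1.0], [-0.0003, -0.0002, 0.0085, 0.03, -1.0], [-0.0003, -0.0002, 0.0085, 0.03, -1.0]]
```

apply_moves([
  [0, 0, 0.008, 0, -1],
  [0, 0, 0.008, 0, -1],
  [0, 0, 0.008, 0, -1],
  [0, 0, 0.006, 0, -1],
  [0, 0, 0, 0, -1],
])

```text
clock: 16.13
position: [0.5305, 0.1731, 0.0059]
ee_rot: [-0.036, 0.999, -0.008, 0.005]
ft_force: [0.2, -0.1, 0.4]
grip_width: 1.0
```

```bash
python3 plan.py .530 .1735 .006 -175.8 1 -1;python3 j.py
```

```text
now [0.5305 0.1731 0.0059] yaw -175.9 d [-0.0005  0.0004  0.0001] dy 0.1 t 16.13 tilt [ 0.0111 -0.0148]
[[0.0005, 0.0005, -0.0001, -0.1, -1.0]]
[0.2176, 0.5451, -0.7604, 1.8275, 0.477, 0.9534, 0.8875] [0.5305 0.1731 0.0059] -175.9 [ 0.0111 -0.0148] 16.13 F [ 0.2 -0.1  0.4] T [0.01 0.04 0.04]
```

apply_moves([
  [0, 0, 0, 0, 1],
  [0, 0, 0, 0, 1],
  [0, 0, 0, 0, 1],
  [0, 0, 0, 0, 1],
  [0, 0, 0, 0, 1],
], squeeze=70)

```text
clock: 16.55
position: [0.5314, 0.1737, 0.007]
ee_rot: [-0.036, 0.999, -0.007, 0.006]
ft_force: [-0.6, 1.0, -0.1]
grip_width: 0.298
```

apply_moves([
  [0, 0, 0, 0, 1],
  [0, 0, 0, 0, 1],
  [0, 0, 0, 0, 1],
  [0, 0, 0, 0, 1],
])

```text
clock: 16.88
position: [0.5317, 0.1739, 0.0077]
ee_rot: [-0.036, 0.999, -0.007, 0.007]
ft_force: [0.2, 0.8, -1.6]
grip_width: 0.149
```

```bash
python3 j.py; python3 - <<'E'
from br import *
from plan import state
o,p,ps,M=state();K,T=cam_T("wrist",o);im,d=camera("wrist");np.savez("w3.npz",im=im,d=d,K=K,T=T)
meas(K,T,d)
# arm edges in tool frame
W=np.eye(4);W[:3,:3]=M;W[:3,3]=p
P=cloud(K,T,d).reshape(-1,3);a=P[(P[:,0]>.455)&(P[:,0]<.60)&(P[:,1]>.14)&(P[:,1]<.21)&(P[:,2]>.024)&(P[:,2]<.036)];t=(a-p)@M
for x0 in np.arange(-.06,.08,.01):
    g=t[abs(t[:,0]-x0)<.004]
    if len(g)>5:print(round(x0,3),len(g),np.percentile(g[:,1],[2,98]).round(4),np.median(g[:,2]).round(4))
E
```

```text
[0.2176, 0.5433, -0.7616, 1.8255, 0.4761, 0.9542, 0.8876] [0.5317 0.1739 0.0077] -175.91 [ 0.0137 -0.0138] 16.88 F [ 0.2  0.8 -1.6] T [ 0.17 -0.01 -0.06]
arm 8298 [0.5233942  0.17216817 0.03032954] ((0.5311294198036194, 0.17068570852279663), (0.03836524114012718, 0.07618946582078934), 77.30213928222656) [0.9975321  0.07021136 0.52631056 0.1720998 ]
0.5 arm y 0.16294204 0.17742617 0.030252155
0.52 arm y 0.1523326 0.19198649 0.030598314
0.54 arm y 0.1663157 0.1799672 0.03036052
0.56 arm y 0.16698265 0.1817015 0.03022176
bench/plat 0.0008517446 31135 ((0.4609036147594452, 0.16742593050003052), 0.03823266923427582)
-0.04 290 [-0.0084  0.0046] -0.022
-0.03 539 [-0.0085  0.0049] -0.0221
-0.02 572 [-0.0084  0.0048] -0.0223
-0.01 590 [-0.0081  0.0045] -0.0225
0.0 612 [-0.0081  0.0045] -0.0226
0.01 1721 [-0.0208  0.0172] -0.0228
0.02 754 [-0.0084  0.005 ] -0.0229
0.03 814 [-0.0084  0.0049] -0.023
0.04 391 [-0.0083  0.0048] -0.0221
```

apply_moves([
  [0, 0, -0.01, 0, 1],
  [0, 0, -0.03, 0, 1],
  [0, 0, -0.04, 0, 1],
  [0, 0, -0.04, 0, 1],
  [0, 0, -0.03, 0, 1],
])

```text
clock: 17.35
position: [0.5237, 0.174, 0.1566]
ee_rot: [-0.037, 0.999, -0.009, -0.002]
ft_force: [1.2, 0.2, -3.6]
grip_width: 0.146
```

```bash
python3 j.py; python3 plan.py .47 -.211 .2 -180.5 15 1
```

```text
[0.3112, 0.3549, -0.8647, 1.7096, 0.2991, 1.2232, 1.0147] [0.5237 0.174  0.1566] -175.79 [-0.0037 -0.0173] 17.35 F [ 1.2  0.2 -3.6] T [ 0.1  -0.16 -0.03]
now [0.5237 0.174  0.1566] yaw -175.79 d [-0.0537 -0.385   0.0434] dy -4.71 t 17.35 tilt [-0.0037 -0.0173]
[[0.0055, -0.0254, -0.0024, 0.31, 1.0], [0.0053, -0.0254, -0.0024, 0.31, 1.0], [0.0052, -0.0254, -0.0024, 0.31, 1.0], [0.005, -0.0255, -0.0024, 0.31, 1.0], [0.0049, -0.0255, -0.0024, 0.31, 1.0]]
[[0.0048, -0.0255, -0.0024, 0.31, 1.0], [0.0046, -0.0255, -0.0024, 0.31, 1.0], [0.0045, -0.0256, -0.0024, 0.31, 1.0], [0.0043, -0.0256, -0.0024, 0.31, 1.0], [0.0042, -0.0256, -0.0024, 0.31, 1.0]]
[[0.0041, -0.0256, -0.0024, 0.31, 1.0], [0.0039, -0.0257, -0.0024, 0.31, 1.0], [0.0038, -0.0257, -0.0024, 0.31, 1.0], [0.0036, -0.0257, -0.0024, 0.31, 1.0], [0.0035, -0.0257, -0.0024, 0.31, 1.0]]
```

apply_moves([
  [0.006, -0.025, -0.002, 0, 1],
  [0.006, -0.025, -0.002, 0.3, 1],
  [0.006, -0.025, -0.002, 0.3, 1],
  [0.005, -0.025, -0.002, 0.3, 1],
  [0.005, -0.025, -0.002, 0.3, 1],
])

```text
clock: 17.77
position: [0.5051, 0.0531, 0.1802]
ee_rot: [-0.033, 0.999, -0.006, 0.004]
ft_force: [0.8, -0.2, -3.0]
grip_width: 0.146
```

apply_moves([
  [0.005, -0.025, -0.002, 0.3, 1],
  [0.005, -0.025, -0.002, 0.3, 1],
  [0.005, -0.025, -0.002, 0.3, 1],
  [0.004, -0.025, -0.002, 0.3, 1],
  [0.004, -0.025, -0.002, 0.3, 1],
])

```text
clock: 18.18
position: [0.4854, -0.0777, 0.1948]
ee_rot: [-0.021, 1.0, -0.007, 0.004]
ft_force: [1.2, -0.3, -3.2]
grip_width: 0.148
```

apply_moves([
  [0.004, -0.025, -0.002, 0.3, 1],
  [0.004, -0.025, -0.002, 0.3, 1],
  [0.004, -0.025, -0.002, 0.3, 1],
  [0.003, -0.02, -0.002, 0.3, 1],
  [0, 0, 0, 0, 1],
])

```text
clock: 18.6
position: [0.4693, -0.1819, 0.207]
ee_rot: [-0.008, 1.0, -0.008, 0.004]
ft_force: [0.8, -0.5, -3.4]
grip_width: 0.143
```

```bash
python3 j.py; python3 plan.py .50 -.211 .15 179.5 6 1
```

```text
[0.8952, 0.1205, -0.664, 1.7914, 0.0936, 1.2455, 1.7919] [ 0.4693 -0.1819  0.207 ] -179.1 [ 0.0072 -0.0166] 18.6 F [ 0.8 -0.5 -3.4] T [-0.02  0.04 -0.01]
now [ 0.4693 -0.1819  0.207 ] yaw -179.1 d [ 0.0307 -0.0291 -0.057 ] dy -1.4 t 18.6 tilt [ 0.0072 -0.0166]
[[-0.005, -0.0048, 0.0096, 0.23, 1.0], [-0.005, -0.0048, 0.0096, 0.23, 1.0], [-0.005, -0.0047, 0.0096, 0.23, 1.0], [-0.005, -0.0047, 0.0096, 0.23, 1.0], [-0.005, -0.0047, 0.0096, 0.23, 1.0]]
[[-0.0051, -0.0047, 0.0096, 0.23, 1.0]]
```

apply_moves([
  [-0.005, -0.005, 0.01, 0.2, 1],
  [-0.005, -0.005, 0.01, 0.2, 1],
  [-0.005, -0.005, 0.01, 0.2, 1],
  [-0.005, -0.005, 0.01, 0.2, 1],
  [-0.005, -0.005, 0.01, 0.2, 1],
])

```text
clock: 19.02
position: [0.4973, -0.2067, 0.1555]
ee_rot: [0.0, 1.0, -0.009, 0.005]
ft_force: [-0.4, 1.0, -3.2]
grip_width: 0.145
```

apply_moves([
  [-0.005, -0.003, 0.01, 0.2, 1],
  [0, 0, 0, 0, 1],
  [0, 0, 0, 0, 1],
])

```text
clock: 19.27
position: [0.5028, -0.2073, 0.1397]
ee_rot: [0.0, 1.0, -0.006, 0.002]
ft_force: [0.9, -0.4, -2.7]
grip_width: 0.143
```

```bash
python3 j.py; python3 plan.py .507 -.211 .125 179.5 6 1
```

```text
[0.8554, 0.2844, -0.6387, 1.7718, 0.1976, 1.1397, 1.7242] [ 0.5028 -0.2073  0.1397] 179.97 [ 0.0042 -0.0126] 19.27 F [ 0.9 -0.4 -2.7] T [ 0.06 -0.02 -0.01]
now [ 0.5028 -0.2073  0.1397] yaw 179.97 d [ 0.0042 -0.0037 -0.0147] dy -0.47 t 19.27 tilt [ 0.0042 -0.0126]
[[-0.0007, -0.0006, 0.0025, 0.08, 1.0], [-0.0007, -0.0006, 0.0025, 0.08, 1.0], [-0.0007, -0.0006, 0.0025, 0.08, 1.0], [-0.0007, -0.0006, 0.0025, 0.08, 1.0], [-0.0007, -0.0006, 0.0025, 0.08, 1.0]]
[[-0.0007, -0.0006, 0.0025, 0.08, 1.0]]
```

apply_moves([
  [-0.001, -0.002, 0.003, 0.1, 1],
  [-0.001, -0.001, 0.003, 0.1, 1],
  [0, -0.001, 0.003, 0.1, 1],
  [0, -0.001, 0.003, 0.1, 1],
  [0, 0, 0.002, 0, 1],
])

```text
clock: 19.68
position: [0.5057, -0.2112, 0.1255]
ee_rot: [0.003, 1.0, -0.006, 0.003]
ft_force: [-0.2, 0.2, -3.0]
grip_width: 0.151
```

```bash
python3 j.py; python3 - <<'E'
from h import *
from plan import state
o,p,ps,M=state();K,T=cam_T("wrist",o);im,d=camera("wrist");np.savez("w4.npz",im=im,d=d,K=K,T=T);save(im,"w4.png")
P=cloud(K,T,d).reshape(-1,3)
sel=lambda *b:np.ascontiguousarray(P[np.all([(P[:,i]>b[2*i])&(P[:,i]<b[2*i+1]) for i in range(3)],0)],dtype=np.float32)
a=sel(.42,.57,-.235,-.19,.14,.156)
for x in (.46,.48,.54,.56,.57):
    g=a[abs(a[:,0]-x)<.006]
    if len(g)>5:print(x,len(g),np.percentile(g[:,1],[2,98]).round(4),np.median(g[:,2]))
g=sel(.56,.606,-.24,-.18,.165,.19);print("plate top",len(g),np.percentile(g,[1,50,99],axis=0).round(4) if len(g) else 0)
g=sel(.60,.65,-.26,-.16,.235,.25);print("rails",len(g),np.percentile(g,[1,99],axis=0).round(4) if len(g) else 0)
g=sel(.60,.625,-.23,-.195,.195,.22);print("strip",len(g),np.percentile(g,[1,99],axis=0).round(4) if len(g) else 0)
E
```

```text
[0.8501, 0.3078, -0.6315, 1.777, 0.2131, 1.1142, 1.7134] [ 0.5057 -0.2112  0.1255] 179.7 [ 0.0052 -0.0128] 19.68 F [-0.2  0.2 -3. ] T [ 0.02 -0.02 -0.06]
0.48 1191 [-0.2191 -0.2058] 0.14833257
0.54 785 [-0.2196 -0.2061] 0.14785789
plate top 0 0
rails 0 0
strip 0 0
```

View pics/w4.png

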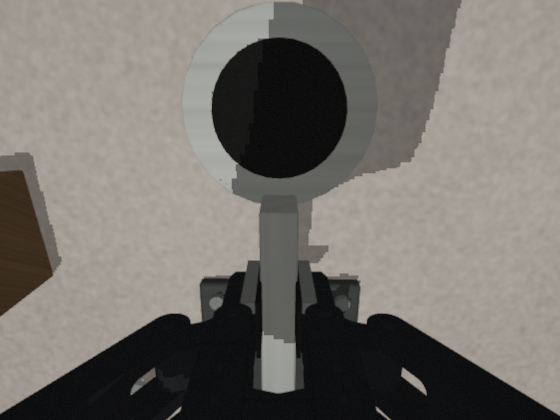

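apply_moves([
  [-0.005, 0, 0, 0, 1],
  [-0.005, 0, 0, 0, 1],
  [-0.004, 0, 0, 0, 1],
  [0, 0, 0, 0, 1],
])

```text
clock: 20.07
position: [0.521, -0.2114, 0.1258]
ee_rot: [0.003, 1.0, -0.007, 0.003]
ft_force: [0.1, -1.0, -3.3]
grip_width: 0.147
```

```bash
python3 j.py; python3 plan.py .529 -.2115 .1255 179.5 6 1
```

```text
[0.8284, 0.3384, -0.6278, 1.7406, 0.2308, 1.1253, 1.6939] [ 0.521  -0.2114  0.1258] 179.67 [ 0.0057 -0.0133] 20.07 F [ 0.1 -1.  -3.3] T [ 0.05 -0.02 -0.02]
now [ 0.521  -0.2114  0.1258] yaw 179.67 d [ 0.008  -0.0001 -0.0003] dy -0.17 t 20.07 tilt [ 0.0057 -0.0133]
[[-0.0013, -0.0, 0.0001, 0.03, 1.0], [-0.0013, -0.0, 0.0001, 0.03, 1.0], [-0.0013, 0.0, 0.0001, 0.03, 1.0], [-0.0013, 0.0, 0.0001, 0.03, 1.0], [-0.0013, 0.0, 0.0001, 0.03, 1.0]]
[[-0.0013, 0.0, 0.0001, 0.03, 1.0]]
```

apply_moves([
  [-0.002, 0, 0, 0, 1],
  [-0.002, 0, 0, 0, 1],
  [-0.002, 0, 0, 0, 1],
])

```text
clock: 20.32
position: [0.5279, -0.2113, 0.126]
ee_rot: [0.003, 1.0, -0.007, 0.003]
ft_force: [-0.3, -0.0, -3.7]
grip_width: 0.148
```

apply_moves([
  [-0.0015, 0, 0, 0, 1],
])

```text
clock: 20.4
position: [0.5297, -0.2113, 0.1261]
ee_rot: [0.003, 1.0, -0.007, 0.003]
ft_force: [0.1, -0.7, -2.0]
grip_width: 0.15
```

apply_moves([
  [-0.0015, 0, 0, 0, 1],
])

```text
clock: 20.48
position: [0.5313, -0.2113, 0.126]
ee_rot: [0.003, 1.0, -0.007, 0.003]
ft_force: [-1.2, -0.8, -4.2]
grip_width: 0.148
```

```bash
python3 j.py
```

```text
[0.8137, 0.3585, -0.6252, 1.7159, 0.2416, 1.1333, 1.6826] [ 0.5313 -0.2113  0.126 ] 179.7 [ 0.0059 -0.0132] 20.48 F [-1.2 -0.8 -4.2] T [ 0.05  0.46 -0.06]
```

apply_moves([
  [-0.0015, 0, 0, 0, 1],
])

```text
clock: 20.57
position: [0.5325, -0.2113, 0.1259]
ee_rot: [0.003, 1.0, -0.007, 0.002]
ft_force: [-3.6, -0.1, -1.5]
grip_width: 0.146
```

```bash
python3 j.py
```

```text
[0.8114, 0.3618, -0.6246, 1.7123, 0.2433, 1.1352, 1.6808] [ 0.5325 -0.2113  0.1259] 179.69 [ 0.0049 -0.0131] 20.57 F [-3.6 -0.1 -1.5] T [ 0.07  0.47 -0.  ]
```

apply_moves([
  [-0.0015, 0, 0, 0, 1],
])

```text
clock: 20.65
position: [0.5337, -0.2113, 0.1258]
ee_rot: [0.003, 1.0, -0.006, 0.002]
ft_force: [-3.6, 0.9, -0.8]
grip_width: 0.146
```

```bash
python3 j.py
```

```text
[0.8091, 0.3651, -0.6241, 1.7086, 0.2451, 1.1371, 1.679] [ 0.5337 -0.2113  0.1258] 179.68 [ 0.0039 -0.013 ] 20.65 F [-3.6  0.9 -0.8] T [0.07 0.51 0.02]
```

apply_moves([
  [-0.0015, 0, 0, 0, 1],
  [-0.0015, 0, 0, 0, 1],
])

```text
clock: 20.82
position: [0.5363, -0.2114, 0.1257]
ee_rot: [0.003, 1.0, -0.006, 0.001]
ft_force: [-4.4, 1.6, -0.0]
grip_width: 0.144
```

```bash
python3 j.py
```

```text
[0.8045, 0.3713, -0.623, 1.701, 0.2485, 1.141, 1.6754] [ 0.5363 -0.2114  0.1257] 179.67 [ 0.0024 -0.013 ] 20.82 F [-4.4  1.6 -0. ] T [ 0.16  0.57 -0.01]
```

apply_moves([
  [-0.0015, 0, 0, 0, 1],
])

```text
clock: 20.9
position: [0.5373, -0.2114, 0.1256]
ee_rot: [0.003, 1.0, -0.006, 0.001]
ft_force: [-11.6, 1.4, -2.1]
grip_width: 0.151
```

```bash
python3 j.py
```

```text
[0.8023, 0.3745, -0.6223, 1.6973, 0.2502, 1.1433, 1.6737] [ 0.5373 -0.2114  0.1256] 179.66 [ 0.0011 -0.0129] 20.9 F [-11.6   1.4  -2.1] T [ 0.35  1.94 -0.05]
```

apply_moves([
  [0, 0, 0.0015, 0, 1],
])

```text
clock: 20.98
position: [0.5371, -0.2114, 0.1242]
ee_rot: [0.003, 1.0, -0.006, 0.0]
ft_force: [-4.7, -0.1, -0.1]
grip_width: 0.143
```

```bash
python3 j.py
```

```text
[0.8016, 0.3761, -0.6218, 1.6984, 0.2515, 1.1417, 1.6727] [ 0.5371 -0.2114  0.1242] 179.66 [ 0.0002 -0.013 ] 20.98 F [-4.7 -0.1 -0.1] T [ 0.02  0.63 -0.01]
```

apply_moves([
  [-0.0002, 0, 0.002, 0, 1],
])

```text
clock: 21.07
position: [0.5372, -0.2116, 0.1223]
ee_rot: [0.003, 1.0, -0.007, -0.0]
ft_force: [-5.5, 0.3, -0.1]
grip_width: 0.144
```

```bash
python3 j.py
```

```text
[0.8008, 0.3786, -0.6209, 1.6997, 0.2534, 1.1389, 1.6713] [ 0.5372 -0.2116  0.1223] 179.64 [-0.0003 -0.0132] 21.07 F [-5.5  0.3 -0.1] T [ 0.08  0.66 -0.07]
```

apply_moves([
  [-0.0002, 0, 0.002, 0, 1],
  [-0.0002, 0, 0.002, 0, 1],
])

```text
clock: 21.23
position: [0.5371, -0.212, 0.1183]
ee_rot: [0.003, 1.0, -0.007, -0.001]
ft_force: [-5.6, 0.9, -0.4]
grip_width: 0.147
```

```bash
python3 j.py
```

```text
[0.799, 0.3836, -0.6192, 1.7024, 0.2573, 1.1332, 1.6683] [ 0.5371 -0.212   0.1183] 179.61 [-0.0015 -0.0136] 21.23 F [-5.6  0.9 -0.4] T [ 0.14  0.68 -0.02]
```

apply_moves([
  [0, 0, 0.0015, 0, 1],
])

```text
clock: 21.32
position: [0.537, -0.2121, 0.1168]
ee_rot: [0.003, 1.0, -0.007, -0.001]
ft_force: [-5.3, -0.2, -0.6]
grip_width: 0.146
```

```bash
python3 j.py
```

```text
[0.7985, 0.3854, -0.6185, 1.7038, 0.2587, 1.1308, 1.6673] [ 0.537  -0.2121  0.1168] 179.6 [-0.002  -0.0137] 21.32 F [-5.3 -0.2 -0.6] T [0.07 0.6  0.  ]
```

apply_moves([
  [0, 0, 0.0015, 0, 1],
])

```text
clock: 21.4
position: [0.5369, -0.2122, 0.1152]
ee_rot: [0.004, 1.0, -0.007, -0.001]
ft_force: [-2.9, -0.2, -2.2]
grip_width: 0.143
```

```bash
python3 j.py
```

```text
[0.798, 0.3871, -0.6179, 1.7051, 0.26, 1.1282, 1.6664] [ 0.5369 -0.2122  0.1152] 179.59 [-0.0022 -0.0139] 21.4 F [-2.9 -0.2 -2.2] T [0.04 0.36 0.  ]
```

apply_moves([
  [0, 0, 0.001, 0, 1],
])

```text
clock: 21.48
position: [0.537, -0.2123, 0.1141]
ee_rot: [0.004, 1.0, -0.007, -0.001]
ft_force: [-4.5, -1.3, -0.9]
grip_width: 0.142
```

```bash
python3 j.py
```

```text
[0.7976, 0.3884, -0.6174, 1.706, 0.261, 1.1262, 1.6657] [ 0.537  -0.2123  0.1141] 179.59 [-0.0021 -0.014 ] 21.48 F [-4.5 -1.3 -0.9] T [ 0.09  0.37 -0.03]
```

apply_moves([
  [0, 0, 0.001, 0, 1],
])

```text
clock: 21.57
position: [0.5373, -0.2125, 0.1134]
ee_rot: [0.004, 1.0, -0.007, -0.001]
ft_force: [-6.9, 1.9, 7.0]
grip_width: 0.149
```

```bash
python3 j.py
```

```text
[0.7973, 0.3893, -0.6172, 1.7064, 0.2619, 1.1244, 1.665] [ 0.5373 -0.2125  0.1134] 179.58 [-0.0015 -0.0142] 21.57 F [-6.9  1.9  7. ] T [0.25 0.7  0.  ]
```

apply_moves([
  [0, 0, 0.001, 0, 1],
])

```text
clock: 21.65
position: [0.5372, -0.2125, 0.1131]
ee_rot: [0.004, 1.0, -0.007, -0.001]
ft_force: [-10.6, 1.9, 9.4]
grip_width: 0.147
```

```bash
python3 j.py
```

```text
[0.797, 0.3897, -0.617, 1.7067, 0.2625, 1.1239, 1.6644] [ 0.5372 -0.2125  0.1131] 179.58 [-0.0017 -0.0145] 21.65 F [-10.6   1.9   9.4] T [0.5  1.63 0.05]
```

apply_moves([
  [0, 0, 0.0007, 0, 1],
])

```text
clock: 21.73
position: [0.5372, -0.2125, 0.1131]
ee_rot: [0.004, 1.0, -0.007, -0.001]
ft_force: [-8.3, 2.4, 8.1]
grip_width: 0.15
```

```bash
python3 j.py; python3 - <<'E'
from h import *
o=[]
K,T=cam_T("scene");im,d=camera("scene");np.savez("s2.npz",im=im,d=d,K=K,T=T)
save(cv2.resize(im[120:250,150:290],None,fx=5,fy=4,interpolation=cv2.INTER_CUBIC),"s2.png")
E
```

```text
[0.7967, 0.3896, -0.6169, 1.7067, 0.2629, 1.124, 1.664] [ 0.5372 -0.2125  0.1131] 179.57 [-0.0019 -0.0149] 21.73 F [-8.3  2.4  8.1] T [0.41 1.17 0.  ]
```

View pics/s2.png

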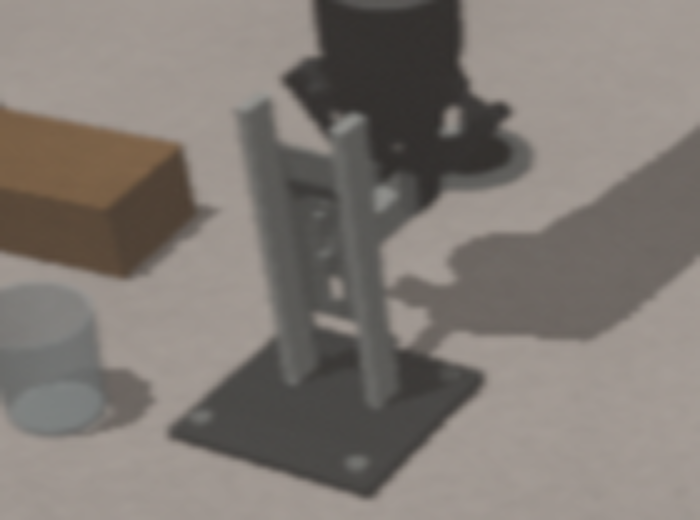

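apply_moves([
  [0.0003, 0, -0.0002, 0, 0.6],
  [0, 0, 0, 0, 0],
  [0, 0, 0, 0, -0.5],
  [0, 0, 0, 0, -1],
  [0, 0, 0, 0, -1],
])

```text
clock: 22.2
position: [0.5399, -0.2126, 0.1151]
ee_rot: [0.003, 1.0, -0.008, 0.002]
ft_force: [-0.4, -0.6, -0.1]
grip_width: 0.756
```

apply_moves([
  [0, 0, 0, 0, -1],
  [0, 0, 0, 0, -1],
  [0, 0, 0, 0, -1],
])

```text
clock: 22.45
position: [0.5403, -0.2126, 0.1152]
ee_rot: [0.003, 1.0, -0.008, 0.003]
ft_force: [-0.1, -0.0, -0.7]
grip_width: 1.004
```

```bash
python3 j.py
```

```text
[0.7964, 0.3883, -0.6178, 1.7037, 0.2624, 1.1208, 1.6644] [ 0.5403 -0.2126  0.1152] 179.62 [ 0.0054 -0.0162] 22.45 F [-0.1 -0.  -0.7] T [0.02 0.04 0.  ]
```

apply_moves([
  [0, 0, -0.015, 0, -1],
  [0, 0, -0.03, 0, -1],
  [0, 0, -0.04, 0, -1],
  [0, 0, -0.04, 0, -1],
  [0, 0, -0.04, 0, -1],
])

```text
clock: 22.87
position: [0.5346, -0.2088, 0.2758]
ee_rot: [0.003, 1.0, -0.004, -0.005]
ft_force: [1.4, -1.1, -0.5]
grip_width: 0.999
```

apply_moves([
  [0, 0, -0.04, 0, -1],
  [0, 0, -0.02, 0, -1],
  [0, 0, 0, 0, -1],
  [0, 0, 0, 0, -1],
])

```text
clock: 23.2
position: [0.5372, -0.2079, 0.3488]
ee_rot: [0.003, 1.0, -0.007, 0.001]
ft_force: [-0.6, 0.1, -0.6]
grip_width: 1.0
```

```bash
python3 j.py; python3 - <<'E'
from h import *
from plan import state
o,p,ps,M=state();K,T=cam_T("wrist",o);im,d=camera("wrist");np.savez("w5.npz",im=im,d=d,K=K,T=T)
save(im,"w5.png")
P=cloud(K,T,d).reshape(-1,3)
sel=lambda *b:np.ascontiguousarray(P[np.all([(P[:,i]>b[2*i])&(P[:,i]<b[2*i+1]) for i in range(3)],0)],dtype=np.float32)
for n,b in (("plate top",(.58,.6125,-.24,-.185,.16,.1695)),("above plate",(.59,.6095,-.24,-.185,.1695,.18)),("arm",(.5,.595,-.23,-.195,.13,.142)),("plat",(.40,.50,-.27,-.15,.10,.122)),("strip",(.605,.625,-.23,-.195,.2,.212)),("rails",(.60,.65,-.26,-.16,.235,.25))):
    g=sel(*b);print(n,len(g),np.percentile(g,[2,50,98],axis=0).round(4).tolist() if len(g) else 0)
E
```

```text
[0.8125, 0.2434, -0.6496, 1.372, 0.1593, 1.5703, 1.7429] [ 0.5372 -0.2079  0.3488] 179.68 [ 0.0017 -0.0134] 23.2 F [-0.6  0.1 -0.6] T [0.05 0.03 0.  ]
plate top 364 [[0.6029, -0.2383, 0.1604], [0.6064, -0.2129, 0.1651], [0.6119, -0.1871, 0.1689]]
above plate 67 [[0.6048, -0.2303, 0.1697], [0.6066, -0.2246, 0.1724], [0.6093, -0.1983, 0.1739]]
arm 1207 [[0.5028, -0.2203, 0.1303], [0.547, -0.2137, 0.1327], [0.5927, -0.2067, 0.1357]]
plat 4289 [[0.4324, -0.2468, 0.1022], [0.4649, -0.2128, 0.105], [0.4973, -0.1795, 0.1074]]
strip 285 [[0.6106, -0.2291, 0.2003], [0.6119, -0.2124, 0.2055], [0.6151, -0.1956, 0.2071]]
rails 597 [[0.6109, -0.2447, 0.2356], [0.6201, -0.2372, 0.2417], [0.6322, -0.1835, 0.243]]
```

View pics/w5.png

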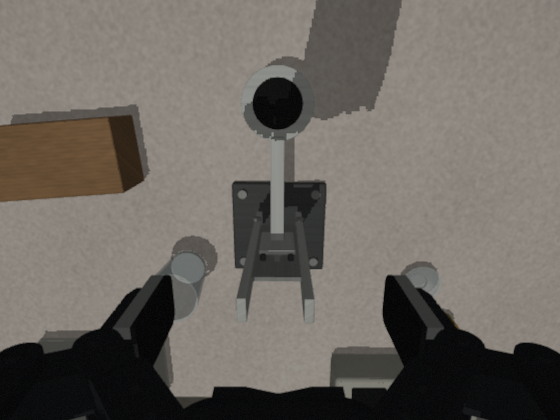

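```bash
python3 -c "
from h import *
print(workorder.hand_in())"
```

```text
the job is handed in; nothing more can be done
None
```

The bracket is mounted on the slotted post with both tabs in the upper two slots, and the catch is out over the plate. I handed the job in at about 23 s with the gripper open and clear above it.

- **Finding the slots:** the wrist camera put the strip about 3 mm below nominal. The tabs went in at that height on the first light push, so no searching was needed.
- **Pressing in:** the spring catch pushed back at about 4 to 5 N. The plate was flush at about 12 N.
- **Pushing down:** the bracket went down about 12.5 mm. The push-back force dropped about 2 mm before the end, where the catch should spring out. It then stopped hard at about 12 N of vertical force.
- **Checks after release:** the force reading was near zero. The wrist camera showed the pins standing out over the plate's top edge, at the same depth and height as before mounting. The scene camera, before release, showed the tabs filling the upper two slots and the lower one open.

**What was not as clean:**
- After letting go, the bracket droops about 3°. I put this down to the 2 mm of play between the hooks and the strip.
- The tool drifted up to about 1.8° from vertical during the moves. I corrected it only partly, and it was about 0.8° off during the mounting.
- I did not measure the bystanders again at the end, but no stray contact showed in the force readings, and the carton, beaker and dish looked in place in the last picture.

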